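# Slide a wet-varnished tile under the sprung lid of a UV curing tray

### The arm

A 7-joint arm with a two-finger parallel gripper is mounted at the origin on the work surface. World frame = base frame: x ahead of the robot, y to its left, z up, the work surface at z = 0. Lengths are in mm, angles in rad, forces in N, time in s.
With the tool pointing down it reaches from about 425 to 950 mm from the base axis. Payload 4.7 kg.
Tool frame: the origin (TCP) lies at the very end of the fingers, on their centre line; the grasp point (between the pads) lies 19 mm behind it; z points along the fingers, y is the line along which they close (so a half turn about z gives the same grasp; the last joint's range is limited). The gripper opens to 85 mm and grips with 20 to 120 N. Pads are 22 mm wide; open, the fingers measure 114 mm over their backs; the gripper's body (76 mm by 85 mm) begins 54 mm behind the grasp point. The pads swing forward as they close: fully open they stand 13 mm farther back than shut.
Start: joints at [-1.226, 0.469, -0.049, 1.532, 0.024, 1.141, -0.082], TCP at [246.441, 628.425, 202.735] pointing down, gripper open.
Joint ranges: [-2.59, 2.59], [-0.33, 1.99], [-1.39, 1.29], [0.1, 2.45], [-1.04, 4.18], [0.21, 1.99], [-2.66, 2.66]. Speed limits (rad/s): [2.57, 2.57, 3.14, 3.14, 3.14, 3.14, 3.14].

### API

Orientations are given as a rotation vector (axis times angle).
In Python, from cell import status, eyes, ctrl gives the robot as it stands.
- The arm moves only by the tool servo_tool, never from a script. Its argument "moves" is one flat list of numbers, 7 for each row, row after row: the shift along the tool's x, y, z in m, then the turn, a rotation vector about the tool's x, y, z in degrees, then the gripper command: -1 is shut, 1 is fully open, values between are in proportion. A call has 1 to 5 rows; each row shifts and turns the commanded pose from where the row before left it, along the tool's axes as they then stand; what a row does not reach is not made up. A row lasts 1/8 s, in which the tool goes at most 62.5 mm and 10.7 degrees, less where a joint would pass 70% of its speed; a pose out of reach is approached as far as the arm can. A call with a gripper value outside its range is refused whole. The fingers move at their own pace and stop on an object; "grip_force" is the grip in N (left out, the last holds). Time passes only in rows, so rows that do not move let the fingers close. It gives the time, the measured TCP pose, the force, the opening and the grip force at its end, in the units of the state.
- status.sense(): the state, without advancing time (a new reading comes with each control period).
- eyes.read_camera(name): name is "scene" or "top"; returns (picture, depth): 420x560x3 uint8, red, green, blue; 420x560 float32, mm along the optical axis (not along the pixel's ray), 0 where there is no reading.
- eyes.calibration(name): a dict with "mtx" (3x3 intrinsics, pixels), "D" ([k1, k2, p1, p2, k3] as OpenCV has them; the pictures are not rectified), "extrinsics" (4x4, takes a point from world to camera coordinates). Camera axes: x right, y down, z forward; pixel columns grow to the right and rows downward; lengths in mm; the calibration is good to about 2 mm. A picture is of the moment at which its call begins. calibration takes no time and is no camera call.
- ctrl.sign_off(): hands the job in; it is judged then, once.
The state is a dict: "time": time; "q": joint angles; "joint_velocities": joint speeds; "tau": joint torques, N m; "tcp_pos": TCP position; "tcp_rot": TCP orientation; "wrist_force": force on the tool from outside, world axes, zero at the start; "wrist_torque": the same for the moment, N m; "grip_width": finger opening in mm; "finger_force": force on a finger pad.
Only numpy, scipy, OpenCV 4.12 (cv2) and the standard library are available. Lean on these libraries where they do the work, as an engineer would, in place of code of your own. Each camera call takes 0.05 s, during which the arm holds its last target. There are 200 camera calls.

### The job

The little painted tile waiting on the apron of the UV curing tray has wet varnish on its face, so nothing may touch that face and the tile must not be picked up. With one fingertip raise the tray's spring-closed amber lid by its free edge with the black lip and hold it open while the other fingertip pushes the tile by its rear edge along the channel and under the lid until it is fully home against the black lamp block, without the lid ever touching the tile; then back out and let the lid spring fully shut over it. Leave the other things on the bench where they are.

Things in the scene. Friction and masses are not known exactly. Their poses are not given: they have to be found in the camera images.
- tray: The curing tray, fixed: an aluminium plate on 4 mm feet whose top, the bed, is 18 mm above the bench. Origin: at bench height, on the centre line of the tile channel, in the plane of the lid's mouth. x = push direction along the channel, y left, z up; all 'tray' coordinates below use this frame. Plate: x -88 to +112, y -28 to +73 mm. White housing: x -3 to +112, y +23 to +72, top z 36 mm.
- lid_mouth (a point): Where the channel passes under the lid: tray x 0, y 0, on the bed (z 18 mm). The channel is 44 mm wide (y -22 to +22). Before the mouth lies the open apron, x -88 to 0, with 3 mm wide guides on both sides, tops at z 23 mm; past the mouth the right side is a 3 mm wall (y -22 to -25, x -1 to +109, top z 34 mm), the left side the housing.
- tile_home (a point): Where the tile's origin is when home: on the bed at tray x +31, y 0 mm. The black lamp block (x +50 to +98, top z 31 mm) is the end stop: its front face is at x +50 mm.
- lid_hinge (a point): Point of the lid's hinge line at the mouth: tray x 0, y +24, z 38 mm; the line runs along tray x. Shut, the 3 mm lid plate covers x 0 to +105, y +21 to -33, z 36 to 39 mm (6 mm over a tile). A skirt under it closes the mouth (x 0 to 3; down to z 24 for y +17 to -5, to z 31 for y -5 to -20), so no tile enters while the lid is shut.
- lid (a joint): Lid angle: 0 shut, up to 1.7 rad as its free right side rises and swings left over the hinge. A damped spring always closes it (moment with the lid's weight about 0.07 N m shut, 0.11 N m open; shuts in about 1 s). Between 1.0 and 1.4 rad the lid and its skirt leave the channel's right half free for a finger behind the tile.
- lid_edge (a point): Lower corner of the lid's free right edge, at half its length (shut: tray x +47.5, y -33, z 36 mm; moves with the lid). The edge runs from x -10 (a 14 mm wide finger tab before the mouth) to +105 and overhangs the side wall by 8 mm, so a fingertip lower than z 36 mm, coming from the right, gets under it. A black lip, 3 mm thick, rises from it to z 55 at y -38 mm. The lid is smooth (friction 0.2).
- tile: The wet tile on the apron: a wooden square 38 x 38 mm, 12 mm thick in all, about 20 g, ochre painted face, dark red dots, brown border lines. Origin: centre of its underside, on the bed; its axes start nearly along the tray's, front edge 2 to 10 mm short of the mouth. A finger pushing it can hold the lid with the other finger ahead of it and higher, sliding along the lid's edge.
- tile_rear (a point): Middle of the tile's rear edge face (the bare wooden side towards the robot, where to push), 6 mm above its underside, 19 mm behind its centre.
- tile_face: The wet face: a 30 x 30 mm, 1 mm high field on top of the tile, 4 mm in from its edges. Origin: centre of its underside, 11 mm above the tile's underside.
- dry_tile_a: Bystander: dry brown tile 38 x 38 x 12 mm to the left of the tray. Origin: centre of its underside.
- dry_tile_b: Bystander: dry wine-red tile 38 x 38 x 12 mm to the left of the tray. Origin: centre of its underside.
- stain_jar: Bystander: open glass jar of dark stain, 48 mm wide, 62 mm high, to the left of the tray. Origin: centre of its underside.
- jar_lid: Bystander: black jar lid lying open side up, 44 mm wide, 11 mm high, to the right of the tray. Origin: centre of its underside.
- varnish_bottle: Bystander: amber bottle, 48 mm wide, 105 mm high, to the right and beyond. Origin: centre of its underside.
- flat_brush: Bystander: brush 170 mm long lying on the right of the bench. Origin: middle of its underside.
- sanding_block: Bystander: cork block 100 x 60 x 32 mm on the left of the bench. Origin: centre of its underside.
Mind the look-alikes: they are no part of the job. What is shaped like the tile but green or turquoise is not meant.

How it is judged:
By the outcome, as a careful person would: the job done as asked, in the order asked, and still so for the second after the job is handed in, with the robot touching nothing.
It also fails if it takes over 51 s, if anything falls off the work surface, if the arm or the gripper's body presses on something with over 40 N, if the wrist force passes 120 N, or if a joint passes its speed limit or range.

## Working session

There is one attempt and no reset: what is moved stays moved. The work goes in short steps, Python scripts to look and compute and a tool call to move; the robot and the scene stay as the last step left them, time stands still between calls to the robot, and variables do not carry over. Pictures are saved under pics/ and viewed, at most 12 in all, crops included, and the job is handed in when it is done.

Besides the shell and the picture viewer there is one more tool, called as name(argument=value, ...) on one line, values as JSON. servo_tool: Moves the arm, as the interface text tells. Its arguments: {"type":"object","properties":{"moves":{"type":"array","items":{"type":"number"}},"grip_force":{"type":"number"}},"required":["moves"]}

```bash
mkdir -p pics
python3 - <<'E'
from cell import status, eyes
import cv2,numpy as np
for n in("scene","top"):
    im,d=eyes.read_camera(n); cv2.imwrite(f"pics/{n}0.png",im[:,:,::-1]); np.savez(f"{n}0.npz",im=im,d=d)
    c=eyes.calibration(n); print(n,c["mtx"],c["D"],np.round(c["extrinsics"],3))
s=status.sense();print(s)
E
```

```text
scene [[514.78754649   0.         276.42851061]
 [  0.         514.78754649 212.12747636]
 [  0.           0.           1.        ]] [-0.16392004  0.          0.          0.          0.        ] [[-7.470000e-01  6.650000e-01 -6.000000e-03  4.205890e+02]
 [ 3.910000e-01  4.320000e-01 -8.130000e-01 -1.972220e+02]
 [-5.380000e-01 -6.100000e-01 -5.830000e-01  1.825829e+03]
 [ 0.000000e+00  0.000000e+00  0.000000e+00  1.000000e+00]]
top [[381.69084593   0.         286.82270479]
 [  0.         381.69084593 210.85585506]
 [  0.           0.           1.        ]] [-0.0224802  0.         0.         0.         0.       ] [[ 2.90000e-02 -9.99000e-01  3.10000e-02 -3.36300e+01]
 [-9.90000e-01 -3.30000e-02 -1.37000e-01  5.82764e+02]
 [ 1.38000e-01 -2.70000e-02 -9.90000e-01  9.13823e+02]
 [ 0.00000e+00  0.00000e+00  0.00000e+00  1.00000e+00]]
{'time': 0.1, 'q': array([-1.22593053,  0.46933955, -0.0485531 ,  1.53355308,  0.02410714,
        1.14098857, -0.08225467]), 'joint_velocities': array([ 2.85170206e-03, -2.50153253e-03,  2.70343241e-03, -1.98448144e-03,
       -5.89893793e-04,  2.33533335e-03,  8.44408336e-05]), 'tau': array([ 2.52059021e-03, -5.11522865e+01, -4.65605047e-02, -2.38391215e+01,
        1.07464529e-02,  4.37247872e-03, -4.87996758e-06]), 'tcp_pos': array([246.26866243, 627.87203838, 201.78963858]), 'tcp_rot': array([-5.83593739e-01, -3.08667224e+00,  2.64950319e-03]), 'wrist_force': array([-0.07149043,  0.13815333,  0.91476768]), 'wrist_torque': array([-0.01194028, -0.01418389,  0.00082963]), 'finger_force': 0.0, 'grip_width': 85.61304951243993}
```

View pics/scene0.png

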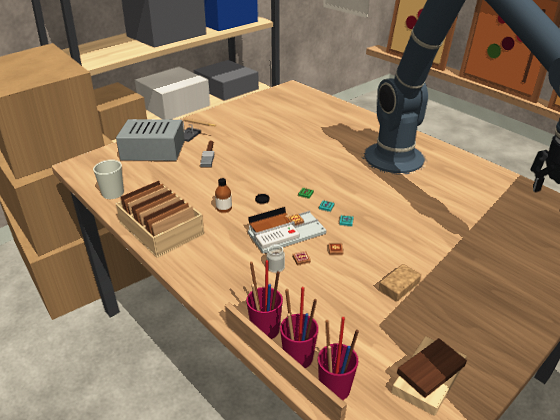

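View pics/top0.png

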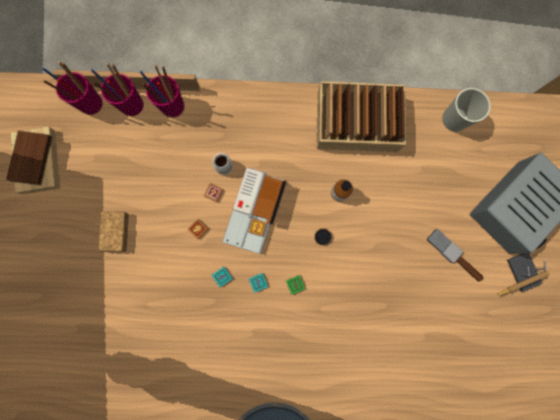

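The scene view shows the tray at about (285,230). The top view shows it at about (258,212), with the tile at (258,228) and the lid at (270,200). I'll take enlarged crops.

Run:
```python
import cv2,numpy as np
a=np.load("top0.npz")["im"][160:260,210:300,::-1]; b=np.load("scene0.npz")["im"][195:265,235:335,::-1]
a=cv2.resize(a,None,fx=6,fy=6,interpolation=cv2.INTER_CUBIC)
cv2.imwrite("pics/topc.png",a)
cv2.imwrite("pics/scenec.png",cv2.resize(b,None,fx=8,fy=8,interpolation=cv2.INTER_CUBIC))
```

```text
(no output)
```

View pics/topc.png

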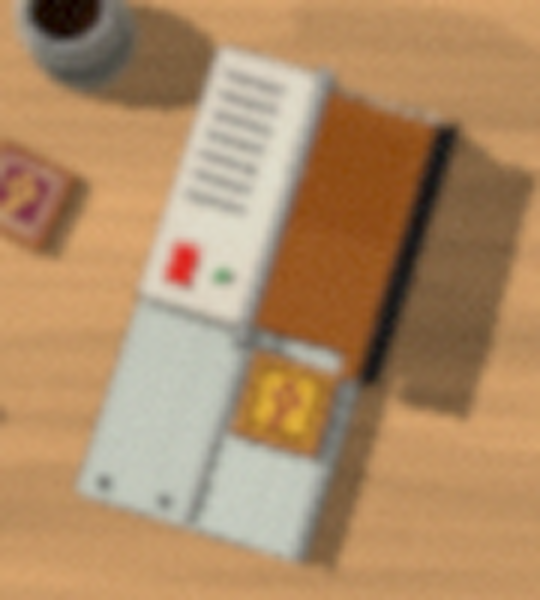

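View pics/scenec.png

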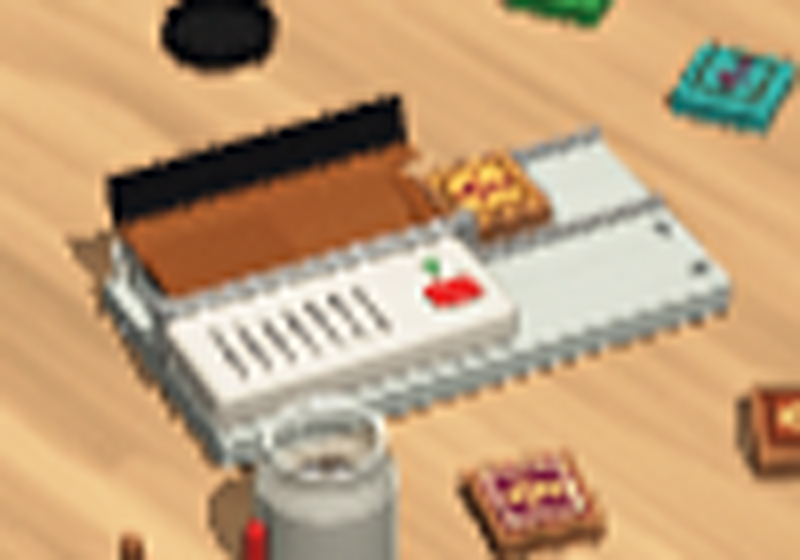

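```bash
cat > h.py <<'E'
import cv2,numpy as np
from cell import eyes
def ray(cam,uv,z):
    c=eyes.calibration(cam);E=np.array(c["extrinsics"]);R,t=E[:3,:3],E[:3,3]
    p=cv2.undistortPoints(np.array([[uv]],float),np.array(c["mtx"]),np.array(c["D"]))[0,0]
    d=R.T@[p[0],p[1],1];o=-R.T@t
    return (o+d*(z-o[2])/d[2])
E
python3 - <<'E'
from h import *
from scipy.optimize import least_squares
F=[("top",78,488,18,-88,73),("top",303,560,18,-88,-28),("top",145,298,36,-3,72),("top",222,48,36,112,72),("top",330,70,36,112,23),("top",240,325,36,-3,23),("top",457,125,55,105,-38),("top",373,382,55,-10,-38),
("scene",730,275,18,-88,73),("scene",597,130,18,-88,-28),("scene",108,178,55,105,-38),("scene",400,97,55,-10,-38),("scene",222,405,36,112,72),("scene",165,318,36,112,23)]
P=[];Q=[]
for n,u,v,z,x,y in F:
    uv=((u+.5)/6-.5+210,(v+.5)/6-.5+160) if n=="top" else ((u+.5)/8-.5+235,(v+.5)/8-.5+195)
    P.append(ray(n,uv,z)[:2]);Q.append((x,y))
P=np.array(P);Q=np.array(Q)
def f(p,P,Q):
    c,s=np.cos(p[2]),np.sin(p[2]);return (Q@np.array([[c,s],[-s,c]])+p[:2]-P).ravel()
for sl in(slice(0,8),slice(8,14),slice(0,14)):
    r=least_squares(f,[500,50,-.3],args=(P[sl],Q[sl]),loss="soft_l1");print(r.x.round(3));print(f(r.x,P[sl],Q[sl]).reshape(-1,2).round(1).tolist())
p=r.x;c,s=np.cos(p[2]),np.sin(p[2])
for n in("top","scene"):
    im=np.load(n+"0.npz")["im"];hsv=cv2.cvtColor(im,cv2.COLOR_RGB2HSV)
    quad=[((u+.5)/6-.5+210,(v+.5)/6-.5+160) for u,v in((247,350),(338,370),(322,458),(230,435))] if n=="top" else [((u+.5)/8-.5+235,(v+.5)/8-.5+195) for u,v in((428,178),(510,150),(552,205),(483,225))]
    for q in quad:
        w=ray(n,q,29.5)[:2]-p[:2];print(n,np.round([c*w[0]+s*w[1],-s*w[0]+c*w[1]],1))
# bystanders near
for n,uv,z in(("jar_lid",(322,237),10),("bottle",(343,187),90),("green",(296,285),12),("turq",(260,282),12)):
    w=ray("top",uv,z)[:2];v=w-p[:2];print(n,w.round(),np.round([c*v[0]+s*v[1],-s*v[0]+c*v[1]]))
E
```

```text
[ 5.69208e+02  5.19580e+01 -2.70000e-01]
[[-0.9, 2.0], [-0.6, 0.2], [1.8, 4.5], [4.5, 1.2], [-0.7, 0.0], [-1.3, -2.7], [2.4, -2.7], [-0.2, -3.1]]
[ 5.70283e+02  5.48020e+01 -2.58000e-01]
[[-0.3, 3.2], [1.1, 0.2], [0.4, -0.6], [-1.5, -3.4], [-1.7, -0.4], [1.8, 1.1]]
[ 5.69679e+02  5.36430e+01 -2.61000e-01]
[[-1.3, 3.0], [-0.1, 1.0], [1.6, 6.4], [4.6, 4.1], [-0.1, 2.8], [-1.0, -1.0], [3.4, -0.2], [0.6, -1.6], [-0.7, 2.2], [0.5, -0.7], [-0.4, -2.0], [-2.3, -4.5], [-2.1, -1.9], [1.2, -0.4]]
top [-10.8  18.9]
top [ -7.9 -20.1]
top [-45.1 -24.5]
top [-47.  15.]
scene [-11.4 -15.5]
scene [-46.  -17.1]
scene [-43.2  19.2]
scene [-15.5  18.5]
jar_lid [ 523. -108.] [  -3. -168.]
bottle [ 639. -147.] [ 119. -176.]
green [400. -45.] [-138. -139.]
turq [405.  46.] [-157.  -50.]
```

```bash
cat >> h.py <<'E'
from scipy.spatial.transform import Rotation as Ro, Slerp
from cell import status
O=np.array([569.5,53.5,0]);YAW=-0.263
T=Ro.from_euler("z",YAW)              # tray -> world
R0=np.array([[0,1,0],[1,0,0],[0,0,-1.]]) # tool axes (cols) in tray: x=left,y=fwd,z=down
def orient(phi=90,lean=0,yaw=0):
    # phi: fingers' angle below horizontal (pointing fwd), lean: body to the right, yaw: heading left; degrees
    return Ro.from_euler("z",yaw,True)*Ro.from_euler("x",lean,True)*Ro.from_euler("y",-(90-phi),True)*Ro.from_matrix(R0)
def now():
    s=status.sense();return T.inv()*Ro.from_rotvec(s["tcp_rot"]),T.inv().apply(s["tcp_pos"]-O),s
def rows(Ra,pa,Rb,pb,n,g):
    sl=Slerp([0,1],Ro.concatenate([Ra,Rb]));out=[]
    for i in range(n):
        r=sl(i/n);d=r.inv().apply((np.array(pb)-pa)/n)/1e3;w=(r.inv()*sl((i+1)/n)).as_rotvec(True)
        out.append([*d.round(4),*w.round(2),g]);print(*out[-1])
    return out
E
python3 - <<'E'
from h import *
R,p,s=now();print(p.round(1),(R.as_matrix()).round(2).tolist())
rows(R,p,orient(),[-20,-95,120],15,0.7)
E
```

```text
[-461.4  470.6  201.8] [[-0.99, 0.11, -0.0], [0.11, 0.99, -0.0], [-0.0, -0.0, -1.0]]
-0.0334 -0.0342 0.0055 -0.01 0.01 5.58 0.7
-0.0366 -0.0308 0.0055 -0.01 0.01 5.58 0.7
-0.0394 -0.0271 0.0055 -0.01 0.01 5.58 0.7
-0.0419 -0.0231 0.0055 -0.01 0.01 5.58 0.7
-0.0439 -0.019 0.0055 -0.01 0.01 5.58 0.7
-0.0455 -0.0146 0.0055 -0.01 0.01 5.58 0.7
-0.0467 -0.0101 0.0055 -0.01 0.01 5.58 0.7
-0.0475 -0.0055 0.0055 -0.01 0.01 5.58 0.7
-0.0478 -0.0009 0.0055 -0.01 0.01 5.58 0.7
-0.0477 0.0038 0.0055 -0.01 0.01 5.58 0.7
-0.0471 0.0084 0.0055 -0.01 0.01 5.58 0.7
-0.0461 0.0129 0.0055 -0.01 0.01 5.58 0.7
-0.0446 0.0173 0.0055 -0.01 0.01 5.58 0.7
-0.0427 0.0216 0.0055 -0.01 0.01 5.58 0.7
-0.0404 0.0256 0.0055 -0.01 0.01 5.58 0.7
```

servo_tool(moves=[-0.033,-0.034,0,0,0,5.6,0.7,-0.037,-0.031,0,0,0,5.6,0.7,-0.039,-0.027,0,0,0,5.6,0.7,-0.042,-0.023,0,0,0,5.6,0.7,-0.044,-0.019,0,0,0,5.6,0.7])

```text
time: 0.72
tcp_pos: [339.6, 406.5, 202.4]
tcp_rot: [-1.318, -2.852, 0.001]
wrist_force: [1.1, 0.5, 0.4]
grip_width: 72.4
finger_force: 0.0
```

servo_tool(moves=[-0.046,-0.015,0.005,0,0,5.6,0.7,-0.047,-0.01,0.005,0,0,5.6,0.7,-0.047,-0.006,0.005,0,0,5.6,0.7,-0.048,-0.001,0.005,0,0,5.6,0.7,-0.048,0.004,0.01,0,0,5.6,0.7])

```text
time: 1.35
tcp_pos: [432.1, 185.4, 172.7]
tcp_rot: [1.968, 2.449, 0.001]
wrist_force: [0.3, 0.6, -0.8]
grip_width: 72.8
finger_force: 0.0
```

servo_tool(moves=[-0.047,0.008,0.01,0,0,5.6,0.7,-0.046,0.013,0.01,0,0,5.6,0.7,-0.045,0.017,0.01,0,0,5.6,0.7,-0.043,0.022,0.01,0,0,5.6,0.7,-0.04,0.026,0.01,0,0,5.6,0.7])

```text
time: 1.98
tcp_pos: [524.1, -35.6, 122.2]
tcp_rot: [-2.502, -1.9, 0.0]
wrist_force: [1.6, 0.3, -0.1]
grip_width: 72.8
finger_force: 0.0
```

Run:
```python
from h import *
R,p,s=now();print(p.round(1),s["q"].round(3),s["wrist_force"].round(2),s["grip_width"],s["time"])
rows(R,p,orient(45,0,0),[-20,-95,100],5,0.7)
```

```text
[-20.7 -97.9 122.2] [-0.421  0.341  0.507  1.996 -0.217  0.857 -0.067] [ 1.59  0.28 -0.08] 72.8239685036643 1.975
0.0006 0.0001 0.0044 -9.0 0.04 -0.1 0.7
0.0006 -0.0006 0.0044 -9.0 0.04 -0.1 0.7
0.0006 -0.0012 0.0043 -9.0 0.04 -0.1 0.7
0.0006 -0.0019 0.004 -9.0 0.04 -0.1 0.7
0.0006 -0.0025 0.0037 -9.0 0.04 -0.1 0.7
```

servo_tool(moves=[0,0,0.04,0,0,0,0.7,0,0,0.04,0,0,0,0.7,0,0,0.025,0,0,0,0.7,0,0,0.01,0,0,0,0.7,0,0,0.003,0,0,0,0.7])

```text
time: 2.6
tcp_pos: [523.9, -34.3, 4.5]
tcp_rot: [-2.499, -1.903, 0.0]
wrist_force: [0.4, -0.1, 0.4]
grip_width: 72.6
finger_force: 0.0
```

servo_tool(moves=[0,0,0.003,0,0,0,0.7,0,0,0.003,0,0,0,0.7])

```text
time: 2.85
tcp_pos: [524.6, -34.2, -0.6]
tcp_rot: [2.499, 1.903, 0.003]
wrist_force: [0.1, -0.1, 0.3]
grip_width: 72.7
finger_force: 0.0
```

servo_tool(moves=[0,0,0.003,0,0,0,0.7,0,0,0.002,0,0,0,0.7])

```text
time: 3.1
tcp_pos: [523.9, -34.3, -6.3]
tcp_rot: [2.499, 1.904, 0.001]
wrist_force: [0.5, -0.7, -0.5]
grip_width: 72.6
finger_force: 0.0
```

servo_tool(moves=[0,0,0.0015,0,0,0,0.7,0,0,0.0015,0,0,0,0.7])

```text
time: 3.35
tcp_pos: [523.9, -34.3, -9.4]
tcp_rot: [-2.499, -1.903, -0.0]
wrist_force: [0.6, 0.0, -0.3]
grip_width: 72.5
finger_force: 0.0
```

servo_tool(moves=[0,0,0.0015,0,0,0,0.7,0,0,0.0015,0,0,0,0.7])

```text
time: 3.6
tcp_pos: [523.9, -34.3, -12.4]
tcp_rot: [-2.499, -1.903, -0.0]
wrist_force: [0.4, 0.3, -0.1]
grip_width: 72.5
finger_force: 0.0
```

Run:
```python
from h import *
im,d=eyes.read_camera("scene");np.savez("s1.npz",im=im,d=d)
c=eyes.calibration("scene");E=np.array(c["extrinsics"])
R,p,s=now();w=s["tcp_pos"]
q=cv2.projectPoints(np.array([[w[0],w[1],w[2]],[w[0],w[1],0]]),cv2.Rodrigues(E[:3,:3])[0],E[:3,3],np.array(c["mtx"]),np.array(c["D"]))[0];print(q.tolist(),s["wrist_force"],s["tau"].round(1))
b=im[140:240,225:335,::-1];cv2.imwrite("pics/s1.png",cv2.resize(b,None,fx=6,fy=6,interpolation=cv2.INTER_CUBIC))
```

```text
[[[278.5698270514302, 213.04623251934999]], [[278.55544819490717, 209.68772026396977]]] [ 0.02027024  0.26791453 -0.64926441] [  0.1 -42.9   5.2 -13.4   0.   -0.    0. ]
```

View pics/s1.png

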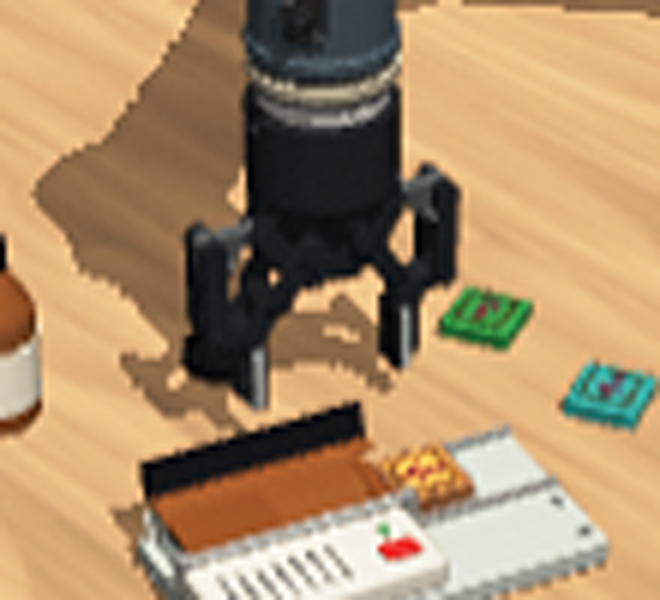

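Both fingers are open to the right of the tray, with tips at crop (258,405) and (402,365). They seem to be still above the bench, so I'll check the tip height from depth.

Run:
```python
from h import *
z=np.load("s1.npz");im,d=z["im"],z["d"];c=eyes.calibration("scene");E=np.array(c["extrinsics"])
v,u=np.mgrid[140:240,225:335];dd=d[v,u]
pt=cv2.undistortPoints(np.stack([u.ravel(),v.ravel()],1).astype(float)[:,None],np.array(c["mtx"]),np.array(c["D"]))[:,0]
X=np.c_[pt,np.ones(len(pt))]*dd.ravel()[:,None];W=(X-E[:3,3])@E[:3,:3]
P=T.inv().apply(W-O);R,p,s=now();print(p.round(1))
dark=im[v,u].reshape(-1,3).max(1)
L=P-p; m=(np.abs(L[:,1])<22)&(np.abs(L[:,0])<75)&(L[:,2]<150)
for sgn in(1,-1):
  print("finger",sgn)
  for z0 in range(-4,60,4):
    k=m&(P[:,2]>=z0)&(P[:,2]<z0+4)&(L[:,0]*sgn>20)&((dark<75)|(z0>8))
    if k.sum():print(z0,k.sum(),"x",L[k,0].min().round(),L[k,0].max().round(),"y",L[k,1].min().round(),L[k,1].max().round())
```

```text
[-21.4 -96.7 -12.6]
finger 1
20 3 x 36.0 41.0 y 4.0 9.0
24 1 x 43.0 43.0 y 2.0 2.0
28 3 x 37.0 44.0 y 11.0 12.0
32 9 x 39.0 50.0 y -3.0 15.0
36 6 x 37.0 50.0 y -3.0 16.0
40 5 x 37.0 50.0 y -3.0 17.0
44 9 x 36.0 52.0 y -1.0 16.0
48 11 x 35.0 51.0 y -6.0 13.0
52 4 x 41.0 45.0 y 7.0 15.0
56 9 x 38.0 51.0 y -2.0 15.0
finger -1
20 1 x -38.0 -38.0 y 3.0 3.0
24 3 x -40.0 -35.0 y -1.0 12.0
28 10 x -50.0 -35.0 y -12.0 14.0
32 6 x -47.0 -35.0 y -15.0 15.0
36 8 x -48.0 -33.0 y -10.0 15.0
40 6 x -49.0 -37.0 y -10.0 15.0
44 8 x -46.0 -33.0 y 3.0 12.0
48 7 x -47.0 -34.0 y -11.0 13.0
52 6 x -47.0 -34.0 y 2.0 10.0
56 11 x -48.0 -34.0 y -7.0 17.0
```

servo_tool(moves=[0,0,0.003,0,0,0,0.7,0,0,0.003,0,0,0,0.7])

```text
time: 3.9
tcp_pos: [523.8, -34.3, -18.5]
tcp_rot: [-2.499, -1.903, -0.0]
wrist_force: [0.3, -0.2, 0.2]
grip_width: 72.3
finger_force: 0.0
```

servo_tool(moves=[0,0,0.003,0,0,0,0.7,0,0,0.003,0,0,0,0.7])

```text
time: 4.15
tcp_pos: [523.8, -34.4, -24.6]
tcp_rot: [-2.499, -1.903, 0.0]
wrist_force: [-0.8, 0.6, 0.2]
grip_width: 72.6
finger_force: 0.0
```

servo_tool(moves=[0,0,0.002,0,0,0,0.7,0,0,0.003,0,0,0,0.7])

```text
time: 4.4
tcp_pos: [523.9, -34.3, -29.5]
tcp_rot: [2.499, 1.903, 0.0]
wrist_force: [0.1, 0.1, 0.3]
grip_width: 72.9
finger_force: 0.0
```

servo_tool(moves=[0,0,0.002,0,0,0,0.7,0,0,0.002,0,0,0,0.7])

```text
time: 4.65
tcp_pos: [523.8, -34.3, -33.5]
tcp_rot: [-2.499, -1.903, -0.0]
wrist_force: [-0.4, 0.6, -0.6]
grip_width: 72.6
finger_force: 0.0
```

servo_tool(moves=[0,0,0.002,0,0,0,0.7,0,0,0.002,0,0,0,0.7])

```text
time: 4.9
tcp_pos: [523.9, -34.3, -37.1]
tcp_rot: [-2.499, -1.903, -0.0]
wrist_force: [-5.0, -0.2, 21.6]
grip_width: 72.7
finger_force: 11.0
```

servo_tool(moves=[0,0,0.002,0,0,0,0.7,0,0,0.002,0,0,0,0.7])

```text
time: 5.15
tcp_pos: [524.0, -34.2, -37.3]
tcp_rot: [-2.497, -1.901, -0.003]
wrist_force: [-15.0, 2.3, 58.0]
grip_width: 72.7
finger_force: 28.9
```

servo_tool(moves=[0,0,-0.042,0,0,0,0.7,0,0,0,0,10,0,0.7,0,0,0,0,10,0,0.7,0,0,0,0,10,0,0.7,0,0,0,0,10,0,0.7])

```text
time: 5.78
tcp_pos: [524.3, -35.0, 1.1]
tcp_rot: [-2.089, -1.59, -0.75]
wrist_force: [-0.3, -0.1, -0.4]
grip_width: 72.6
finger_force: 0.0
```

Run:
```python
from h import *
R,p,s=now();print(p.round(1),R.as_matrix().round(2).tolist(),s["q"].round(2),s["wrist_force"].round(1),s["time"])
print("down in tool axes",R.inv().apply([0,0,-1]).round(3))
```

```text
[-20.6 -97.2   1.1] [[0.0, 1.0, 0.01], [0.77, -0.01, 0.64], [0.64, 0.0, -0.77]] [ 0.48  0.64 -0.11  2.07 -0.95  0.79  0.93] [-0.3 -0.1 -0.4] 5.775
down in tool axes [-0.635 -0.001  0.772]
```

servo_tool(moves=[-0.0115,0,0.014,0,0,0,0.7,-0.0012,0,0.0016,0,0,0,0.7,0,0,0,0,0,0,0.7])

```text
time: 6.15
tcp_pos: [523.5, -31.9, -19.7]
tcp_rot: [-2.088, -1.596, -0.74]
wrist_force: [0.1, 0.5, 0.3]
grip_width: 72.7
finger_force: 0.0
```

servo_tool(moves=[-0.0013,0,0.0016,0,0,0,0.7,-0.0006,0,0.0008,0,0,0,0.7])

```text
time: 6.4
tcp_pos: [523.7, -33.1, -22.7]
tcp_rot: [-2.09, -1.595, -0.741]
wrist_force: [-0.0, 1.1, 0.3]
grip_width: 72.3
finger_force: 0.0
```

servo_tool(moves=[-0.0013,0,0.0016,0,0,0,0.7,-0.0006,0,0.0008,0,0,0,0.7])

```text
time: 6.65
tcp_pos: [523.8, -33.2, -24.0]
tcp_rot: [-2.087, -1.592, -0.745]
wrist_force: [-4.7, -4.3, 18.0]
grip_width: 72.8
finger_force: 9.3
```

```bash
cat > geo.py <<'E'
from h import *
def lidpts(th,x0=-10):
    xs=np.arange(x0,106,3.)
    def seg(a,b,n=14): return np.linspace(a,b,n)
    pl=np.r_[seg((15,36),(-33,36)),seg((-33,36),(-38,55),8),seg((-36,38),(-39,55),6)]
    sk=np.r_[seg((17,24),(-5,24),8),seg((-5,24),(-5,31),3),seg((-5,31),(-20,31),5),seg((17,24),(17,36),4)]
    def rot(q): 
        r=q-[24,38];c,s=np.cos(th),np.sin(th);return np.c_[24+r[:,0]*c+r[:,1]*s,38-r[:,0]*s+r[:,1]*c]
    P=rot(pl);A=np.array([[x,*q] for x in xs for q in P]);S=rot(sk)
    return A,np.array([[x,*q] for x in(0,1.5,3) for q in S])
W=np.array([[x,y,z] for x in np.arange(-1,110,3.) for y in(-22,-25) for z in(24,29,34)]+[[x,-22,23] for x in range(-88,0,3)])
HI=np.arange(23,72,4);HS=np.array([[-3,y,36] for y in HI])
def sd(P,lo,hi): # signed dist-ish of points to box
    q=np.maximum(lo-P,P-hi);return (np.linalg.norm(np.maximum(q,0),axis=1)+np.minimum(q.max(1),0)).min()
S=37.;H=36.3;t=12
B={"hold":([-11,H,-95],[11,H+t,-S]),"push":([-11,-H-t,-95],[11,-H,-S]),"body":([-38,-42.5,-220],[38,42.5,-101])}
def tcp_for(Rt,pt,xp,yp,zp,side=-1):  # tool pt -> tray position
    return np.array([xp,yp,zp])-Rt.apply(pt)
def tool(P,Rt,p): return Rt.inv().apply(P-p)
def theta(Rt,p):
    for th in np.arange(0,1.7,.02):
        A,_=lidpts(th)
        if sd(tool(A,Rt,p),*map(np.array,B["hold"]))>=0:return th
    return 9
E
python3 - <<'E'
from geo import *
for phi in(40,45,50):
  for lean,yaw in((0,0),(0,6),(5,6),(5,10),(8,10),(10,12)):
    Rt=orient(phi,lean,yaw);o=[]
    for xp in(-53,12):
        p=tcp_for(Rt,[0,-H,-S],xp,-6,27)
        th=theta(Rt,p);A,K=lidpts(th);o.append([round(th,2)]+[round(float(sd(tool(Q,Rt,p),*map(np.array,B[b]))),1) for b,Q in(("body",A),("push",K),("push",W),("body",W))])
    lo=Rt.apply([[x,-H-t,-S] for x in(-9,9)])[:,2]-Rt.apply([0,-H,-S])[2]
    print(phi,lean,yaw,o,lo.round(1),"holder",(Rt.apply([0,2*H,0])).round(0))
E
```

```text
40 0 0 [[np.float64(0.0), 78.9, 53.0, 5.0, 44.2], [np.float64(0.0), 29.1, -5.6, 5.0, 40.4]] [-9.2 -9.2] holder [47.  0. 56.]
40 0 6 [[np.float64(0.0), 76.1, 52.0, 3.6, 43.6], [np.float64(0.0), 26.6, -5.7, 3.6, 40.4]] [-9.2 -9.2] holder [46.  5. 56.]
40 5 6 [[np.float64(0.0), 74.1, 52.1, 3.7, 42.6], [np.float64(0.0), 25.0, -5.6, 2.9, 39.5]] [-9.9 -8.4] holder [47.  0. 55.]
40 5 10 [[np.float64(0.0), 71.9, 51.3, 2.7, 42.6], [np.float64(0.0), 23.5, -5.7, 1.8, 39.8]] [-9.9 -8.4] holder [47.  3. 55.]
40 8 10 [[np.float64(0.0), 70.7, 51.4, 2.8, 42.1], [np.float64(0.0), 22.6, -5.5, 1.4, 39.4]] [-10.4  -7.9] holder [47.  0. 55.]
40 10 12 [[np.float64(0.0), 68.6, 51.1, 2.3, 41.8], [np.float64(0.0), 21.4, -5.5, 0.5, 39.4]] [-10.6  -7.5] holder [48.  0. 55.]
45 0 0 [[np.float64(0.0), 74.6, 53.0, 5.0, 47.2], [np.float64(0.0), 28.6, -6.0, 5.0, 44.9]] [-8.5 -8.5] holder [51.  0. 51.]
45 0 6 [[np.float64(0.0), 72.0, 52.0, 3.8, 46.8], [np.float64(0.0), 26.3, -5.9, 3.6, 44.9]] [-8.5 -8.5] holder [51.  5. 51.]
45 5 6 [[np.float64(0.0), 69.8, 52.1, 3.9, 45.7], [np.float64(0.0), 24.5, -6.0, 2.9, 43.9]] 
[... 465 characters left out ...]
.float64(0.0), 28.4, -5.5, 5.0, 49.0]] [-7.7 -7.7] holder [56.  0. 47.]
50 0 6 [[np.float64(0.0), 67.8, 52.0, 3.8, 49.9], [np.float64(0.0), 26.3, -5.6, 3.6, 49.1]] [-7.7 -7.7] holder [55.  6. 47.]
50 5 6 [[np.float64(0.0), 65.4, 52.1, 4.1, 48.9], [np.float64(0.0), 24.3, -5.7, 2.9, 47.9]] [-8.5 -6.9] holder [56.  2. 46.]
50 5 10 [[np.float64(0.0), 63.5, 51.3, 3.1, 49.0], [np.float64(0.0), 23.1, -6.0, 1.8, 47.2]] [-8.5 -6.9] holder [55.  6. 46.]
50 8 10 [[np.float64(0.0), 62.0, 51.4, 3.3, 48.4], [np.float64(0.0), 22.1, -5.8, 1.4, 46.6]] [-8.9 -6.4] holder [56.  3. 46.]
50 10 12 [[np.float64(0.0), 60.0, 51.1, 2.9, 48.3], [np.float64(0.0), 20.9, -5.9, 0.5, 45.9]] [-9.2 -6. ] holder [56.  4. 46.]
```

```bash
cat >> geo.py <<'E'
def theta(Rt,p):
    for th in np.arange(1.7,0,-.02):
        if sd(tool(lidpts(th)[0],Rt,p),*map(np.array,B["hold"]))<0:return th+.02
    return 0
E
python3 - <<'E'
from geo import *
for phi in(40,45,50):
  for lean,yaw in((0,0),(0,6),(5,6),(5,10),(8,10),(10,12)):
    Rt=orient(phi,lean,yaw);o=[]
    for xp in(-53,-20,12):
        p=tcp_for(Rt,[0,-H,-S],xp,-6,27)
        th=theta(Rt,p);A,K=lidpts(th);o.append([round(float(th),2)]+[round(float(sd(tool(Q,Rt,p),*map(np.array,B[b]))),1) for b,Q in(("body",A),("push",K))])
    print(phi,lean,yaw,o)
E
```

```text
40 0 0 [[1.28, 48.5, 54.9], [1.28, 22.7, 24.5], [1.28, -1.9, 4.5]]
40 0 6 [[1.38, 51.5, 56.4], [1.38, 25.5, 26.4], [1.38, 1.1, 7.1]]
40 5 6 [[1.28, 52.0, 55.7], [1.28, 26.6, 25.0], [1.28, 2.4, 6.5]]
40 5 10 [[1.34, 53.9, 56.5], [1.34, 28.7, 26.1], [1.34, 5.2, 8.0]]
40 8 10 [[1.28, 54.0, 56.2], [1.28, 29.1, 25.3], [1.28, 5.8, 7.7]]
40 10 12 [[1.28, 55.0, 56.4], [1.28, 30.6, 25.5], [1.26, 7.4, 8.1]]
45 0 0 [[1.28, 40.9, 54.9], [1.28, 17.2, 24.5], [1.28, -5.5, 3.8]]
45 0 6 [[1.38, 43.7, 56.4], [1.38, 19.8, 26.4], [1.38, -2.1, 6.1]]
45 5 6 [[1.28, 44.5, 55.7], [1.28, 21.1, 25.0], [1.28, -1.1, 6.0]]
45 5 10 [[1.34, 46.3, 56.5], [1.34, 23.1, 26.1], [1.34, 1.7, 7.4]]
45 8 10 [[1.28, 46.4, 56.2], [1.28, 23.6, 25.3], [1.28, 2.4, 7.3]]
45 10 12 [[1.28, 47.5, 56.4], [1.28, 25.1, 25.5], [1.28, 4.3, 7.9]]
50 0 0 [[1.28, 33.4, 54.9], [1.28, 12.0, 24.5], [1.28, -8.5, 3.1]]
50 0 6 [[1.38, 36.0, 56.4], [1.38, 14.4, 26.4], [1.38, -4.6, 5.4]]
50 5 6 [[1.28, 37.0, 55.7], [1.28, 15.9, 25.0], [1.28, -3.5, 5.6]]
50 5 10 [[1.34, 38.6, 56.5], [1.34, 17.8, 26.1], [1.34, -1.2, 7.0]]
50 8 10 [[1.28, 38.9, 56.2], [1.28, 18.4, 25.3], [1.28, -0.2, 7.0]]
50 10 12 [[1.3, 40.3, 56.5], [1.3, 20.3, 25.6], [1.28, 1.5, 7.7]]
```

Run:
```python
from geo import *
R,p,s=now();Rt=orient(42,8,8);q=tcp_for(Rt,[0,-H,-S],-70,-100,27)
print(p.round(1),q.round(1),np.degrees((R.inv()*Rt).magnitude()))
print(0,0,0,"up first 20:",(R.inv().apply([0,0,25])/1e3).round(4))
rows(R,p+[0,0,25],Rt,q,6,.7)
print("down",Rt.inv().apply([0,0,-1]).round(3))
```

```text
[-21.6 -95.6 -24. ] [-18.7 -93.1  29.2] 54.57785973492546
0 0 0 up first 20: [ 0.0159 -0.     -0.0193]
0.0033 0.0005 -0.0034 -7.24 -4.36 -3.37 0.7
0.003 0.0011 -0.0035 -7.24 -4.36 -3.37 0.7
0.0026 0.0017 -0.0035 -7.24 -4.36 -3.37 0.7
0.0023 0.0023 -0.0035 -7.24 -4.36 -3.37 0.7
0.0019 0.0028 -0.0033 -7.24 -4.36 -3.37 0.7
0.0014 0.0033 -0.003 -7.24 -4.36 -3.37 0.7
down [-0.139 -0.736  0.663]
```

servo_tool(moves=[0.016,0,-0.019,0,0,0,0.7,0.0033,0.0005,-0.0034,-7.24,-4.36,-3.37,0.7,0.003,0.0011,-0.0035,-7.24,-4.36,-3.37,0.7,0.0026,0.0017,-0.0035,-7.24,-4.36,-3.37,0.7,0.0023,0.0023,-0.0035,-7.24,-4.36,-3.37,0.7])

```text
time: 7.28
tcp_pos: [535.0, -63.3, 69.4]
tcp_rot: [2.258, 1.86, 0.859]
wrist_force: [1.5, -1.6, -0.4]
grip_width: 72.7
finger_force: 0.0
```

servo_tool(moves=[0.0019,0.0028,-0.0033,-7.24,-4.36,-3.37,0.7,0.0014,0.0033,-0.003,-7.24,-4.36,-3.37,0.7,0,0,0,0,0,0,0.7])

```text
time: 7.65
tcp_pos: [543.0, -89.5, 156.3]
tcp_rot: [2.044, 1.794, 0.77]
wrist_force: [0.1, -0.0, -0.1]
grip_width: 72.6
finger_force: 0.0
```

Run:
```python
from geo import *
R,p,s=now();Rt=orient(42,8,8);print(p.round(1),s["q"].round(2),s["wrist_force"].round(1),s["time"],(R.inv()*Rt).as_rotvec(True).round(2))
print((p+R.apply([[0,-H,-S],[-9,-H,-S],[-9,-H-t,-S]])).round(1).tolist(),R.inv().apply([0,0,-1]).round(3))
```

```text
[  11.6 -145.   156.3] [ 0.62  0.16 -0.41  2.3  -1.04  0.21  1.08] [ 0.1 -0.  -0.1] 7.65 [-13.64  -4.11   0.35]
[[-38.1, -156.5, 165.7], [-36.4, -165.1, 164.0], [-46.3, -165.8, 157.3]] [-0.188 -0.561  0.806]
```

```bash
cat > kin.py <<'E'
from geo import *
def fk(q,k):
    d1,d3,d5,d7,ae,aw,o7,s5,s3,s7=k
    s=[-1,s3,s5,s7]
    R=Ro.from_euler("z",s[0]*q[0]);p=np.array([0,0,d1])
    R=R*Ro.from_euler("y",q[1])*Ro.from_euler("z",s[1]*q[2]);p=p+R.apply([ae,0,d3])
    R=R*Ro.from_euler("y",q[3]);p=p+R.apply([-ae,0,0]);R=R*Ro.from_euler("z",s[2]*q[4]);p=p+R.apply([0,0,d5])
    R=R*Ro.from_euler("y",q[5]);p=p+R.apply([aw,0,0]);R=R*Ro.from_euler("z",s[3]*q[6]+o7);p=p+R.apply([0,0,d7])
    return R,p
E
python3 - <<'E'
from kin import *
import itertools
from scipy.optimize import least_squares
D=[([-1.226,.469,-.049,1.532,.024,1.141,-.082],[246.441,628.425,202.735],[-.5836,-3.0867,.0026]),
([-0.421,.341,.507,1.996,-.217,.857,-.067],[524.1,-35.6,122.2],[-2.502,-1.9,0]),
([.48,.64,-.11,2.07,-.95,.79,.93],[524.3,-35,1.1],[-2.089,-1.59,-.75]),
([.62,.16,-.41,2.3,-1.04,.21,1.08],[543,-89.5,156.3],[2.044,1.794,.77])]
best=None
for s3,s5,s7 in itertools.product((1,-1),repeat=3):
  for o in(0,1.57,3.14,-1.57):
    def f(x,full=False):
        r=[]
        for q,p,w in D:
            R,pp=fk(q,[*x,s5,s3,s7]);r+=[*(pp-p),*(200*(Ro.from_rotvec(w).inv()*R).as_rotvec())]
        return r
    r=least_squares(f,[330,400,400,250,0,0,o],loss="soft_l1",f_scale=5)
    if best is None or r.cost<best[0]:best=(r.cost,[*r.x,s5,s3,s7],np.round(f(r.x),1).reshape(-1,6))
print(best[0],np.round(best[1],3).tolist());print(best[2])
np.save("k.npy",best[1])
E
```

```text
378.6011955799861 [236.912, 482.067, 429.058, 292.928, 16.291, -33.4, 1.572, -1.0, -1.0, -1.0]
[[-44.9   2.7   0.   -0.4   0.1   0.1]
 [ -0.6  28.6   2.3   0.1   0.1   0.2]
 [ -3.5   0.3 -12.1   0.4  -0.2  -0.2]
 [  1.3   1.    3.   -0.2  -0.6  -0.1]]
```

```bash
cat > kin.py <<'E'
from geo import *
import json
from scipy.optimize import least_squares
LO=np.array([-2.59,-.33,-1.39,.1,-1.04,.21,-2.66]);HI=np.array([2.59,1.99,1.29,2.45,4.18,1.99,2.66])
def fk(q,t):
    t=np.reshape(t,(5,3));e=Ro.from_euler
    R=e("z",-q[0]);p=R.apply(t[0]);R=R*e("y",q[1])*e("z",-q[2]);p=p+R.apply(t[1])
    R=R*e("y",q[3]);p=p+R.apply(t[2]);R=R*e("z",-q[4]);p=p+R.apply(t[3])
    R=R*e("y",q[5]);p=p+R.apply(t[4]);R=R*e("z",-q[6]);p=p+R.apply([0,0,T7])
    return R*e("z",1.572),p
T7=250
PRI=[0,0,300, 10,0,440, -10,0,0, 0,0,410, 0,0,0]
def fit(D):
    def f(x):
        r=[]
        for q,p in D:
            R,pp=fk(q,x);r+=list((pp-p)/1.5)
        return r+list((x-PRI)/60)
    return least_squares(f,PRI)
def ik(Rw,pw,q0,t,n=1,seed=0):
    rng=np.random.default_rng(seed);best=None
    for i in range(n):
        qs=np.clip(q0 if i==0 else rng.uniform(LO,HI),LO+.01,HI-.01)
        r=least_squares(lambda q:[*((fk(q,t)[1]-pw)/5),*(40*(Rw.inv()*fk(q,t)[0]).as_rotvec()),*(.05*(q-q0))],qs,bounds=(LO,HI))
        if best is None or r.cost<best.cost:best=r
    R,p=fk(best.x,t);return best.x,np.linalg.norm(p-pw),np.degrees((Rw.inv()*R).magnitude())
E
cat > data.json <<'E'
[[[-1.226,0.469,-0.049,1.532,0.024,1.141,-0.082],[246.441,628.425,202.735]],
[[-0.421,0.341,0.507,1.996,-0.217,0.857,-0.067],[524.1,-35.6,122.2]],
[[0.48,0.64,-0.11,2.07,-0.95,0.79,0.93],[524.3,-35,1.1]],
[[0.62,0.16,-0.41,2.3,-1.04,0.21,1.08],[543,-89.5,156.3]]]
E
python3 - <<'E'
from kin import *
D=json.load(open("data.json"));r=fit(D);t=r.x;np.save("t.npy",t);print(t.reshape(5,3).round(0).tolist())
print([np.round(fk(q,t)[1]-p,1).tolist() for q,p in D])
for y in(-6,):
 for xp in(-53,12):
  for phi,lean,yaw in((90,35,0),(42,8,8),(42,8,-10),(45,0,0),(50,0,0),(55,0,0)):
    Rt=orient(phi,lean,yaw);p=tcp_for(Rt,[0,-H,-S],xp,y,27)
    q,e,a=ik(T*Rt,T.apply(p)+O,np.array(D[1][0]),t,12);print(xp,phi,lean,yaw,q.round(2),round(e,1),round(a,1))
E
```

```text
[[3.0, -26.0, 239.0], [-0.0, -8.0, 545.0], [-6.0, -8.0, 29.0], [9.0, -0.0, 439.0], [-1.0, -0.0, 75.0]]
[[0.4, -0.1, 0.2], [-0.0, 0.6, -0.3], [-0.7, -0.3, -0.5], [0.5, 0.2, 0.5]]
-53 90 35 0 [ 0.22  0.62 -0.11  2.08 -1.04  0.64  0.79] 0.0 0.0
-53 42 8 8 [ 0.75  1.12 -1.39  2.45  2.25  1.3  -2.13] 5.9 2.1
-53 42 8 -10 [ 0.4   0.83 -1.07  2.44  2.09  1.3  -2.66] 0.0 0.0
-53 45 0 0 [ 0.12  0.59 -0.66  2.43  2.11  0.91 -2.61] 0.0 0.0
-53 50 0 0 [ 0.13  0.55 -0.63  2.39  2.02  0.77 -2.51] 0.0 0.0
-53 55 0 0 [ 0.08  0.51 -0.54  2.35  1.91  0.62 -2.39] 0.0 0.0
12 90 35 0 [ 0.11  0.67  0.06  1.93 -1.04  0.77  0.75] 0.0 0.0
12 42 8 8 [ 0.7   0.94 -1.16  2.36  2.36  1.04 -2.25] 0.0 0.0
12 42 8 -10 [ 0.32  0.73 -0.83  2.33  2.14  1.06 -2.66] 0.0 0.0
12 45 0 0 [ 0.21  0.63 -0.66  2.31  2.13  0.85 -2.48] 0.0 0.0
12 50 0 0 [ 0.18  0.6  -0.6   2.27  2.02  0.7  -2.38] 0.0 0.0
12 55 0 0 [ 0.1   0.55 -0.47  2.22  1.87  0.55 -2.26] 0.0 0.0
```

```bash
cat >> kin.py <<'E'
def orient2(a,b,yaw=0,flip=False):
    # tool y = (cos a,0,sin a) (holder ahead+higher) ; b: body rolled to the right about tool y
    r=Ro.from_euler("z",yaw,True)*Ro.from_euler("y",-a,True)*Ro.from_euler("x",b,True)*Ro.from_matrix(R0)
    return r*Ro.from_euler("z",180,True) if flip else r
E
python3 - <<'E'
from kin import *
t=np.load("t.npy")
S1=np.array([-.4,.4,.5,2.,-.3,.8,0.]);S2=np.array([.1,.6,-.3,2.2,3.,.8,.6]);S3=np.array([.1,.6,-.3,2.2,3.,.8,-2.4])
for nm,xp,yp,zp in(("start",-53,-6,27),("end",12,-6,27)):
  for a in(0,40,48):
    for b in(0,20,35,50):
      if a==0 and nm=="end":continue
      o=[]
      for k,(s,fl) in enumerate(((S1,0),(S2,1),(S2*[1,1,1,1,1,1,0]+[0,0,0,0,0,0,-2.4],0))):
        Rt=orient2(a,b,0,fl); h=H*(1 if fl else -1)
        pp=np.array([xp,yp,zp]) if a else np.array([-65,-40,27])
        p=pp-Rt.apply([0,h,-S]);q,e,ang=ik(T*Rt,T.apply(p)+O,s,t)
        if e<2 and ang<1:o.append((k,q.round(2).tolist()))
      print(nm,a,b,*o)
E
```

```text
start 0 0 (0, [-0.43, 0.56, 0.41, 2.06, -0.39, 0.6, -0.02]) (1, [0.76, 1.01, -1.32, 2.0, 1.12, 1.14, 1.81]) (2, [0.75, 1.0, -1.3, 2.0, 1.11, 1.13, -1.33])
start 0 20 (0, [-0.03, 0.54, 0.13, 2.1, -0.8, 0.59, 0.51]) (1, [0.98, 1.11, -1.39, 2.05, 1.08, 0.89, 1.99]) (2, [0.98, 1.11, -1.39, 2.05, 1.08, 0.89, -1.16])
start 0 35 (0, [0.26, 0.6, -0.07, 2.11, -1.04, 0.68, 0.85]) (1, [1.11, 1.21, -1.39, 2.07, 0.96, 0.72, 2.21]) (2, [1.11, 1.21, -1.39, 2.07, 0.96, 0.72, -0.93])
start 0 50 (0, [0.64, 0.75, -0.41, 2.09, -1.04, 0.71, 0.99]) (1, [1.22, 1.36, -1.39, 2.06, 0.79, 0.62, 2.49]) (2, [1.22, 1.36, -1.39, 2.06, 0.79, 0.62, -0.65])
start 40 0 (1, [-0.11, 0.5, -0.34, 2.4, 2.1, 0.64, 0.49]) (2, [-0.08, 0.5, -0.38, 2.4, 2.09, 0.66, -2.63])
start 40 20 (1, [0.61, 0.68, -0.9, 2.45, 2.62, 0.65, 0.47]) (2, [0.62, 0.69, -0.91, 2.45, 2.61, 0.66, -2.66])
start 40 35 (1, [0.79, 0.77, -0.86, 2.43, 3.28, 0.52, 0.11]) (2, [0.92, 0.89, -1.05, 2.42, 2.98, 0.51, -2.66])
start 40 50 (1, [1.13, 1.15, -1.15, 2.34, 3.31, 0.26, 0.47]) (2, [1.14, 1.16, -1.17, 2.34, 3.23, 0.26, -2.59])
start 48 0 (1, [0.17, 0.64, -
[... 325 characters left out ...]
d 40 20 (1, [0.4, 0.61, -0.57, 2.33, 2.9, 0.49, 0.16]) (2, [0.58, 0.69, -0.8, 2.32, 2.66, 0.53, -2.66])
end 40 35 (1, [0.83, 0.84, -0.91, 2.29, 3.21, 0.39, 0.23]) (2, [0.89, 0.9, -1.01, 2.28, 3.0, 0.39, -2.66])
end 40 50 (1, [1.04, 1.08, -1.05, 2.2, 3.86, 0.21, -0.13])
end 48 0 (1, [-0.06, 0.58, -0.35, 2.35, 2.26, 0.79, 0.42]) (2, [0.03, 0.6, -0.46, 2.34, 2.23, 0.83, -2.66])
end 48 20 (1, [0.34, 0.64, -0.53, 2.4, 2.96, 0.72, 0.13]) (2, [0.6, 0.76, -0.86, 2.38, 2.75, 0.76, -2.66])
end 48 35 (1, [0.72, 0.8, -0.77, 2.35, 3.4, 0.62, 0.09]) (2, [0.89, 0.94, -1.0, 2.34, 3.13, 0.57, -2.66])
end 48 50 (1, [0.66, 0.81, -0.51, 2.26, 4.16, 0.75, -0.52]) (2, [1.12, 1.22, -1.17, 2.25, 3.34, 0.27, -2.54])
```

```bash
cat >> kin.py <<'E'
def boxes(L,tt=12):
    S=28+13*(L/85)**2 if L<85 else 41   # rough: 37.5 at 72.6
    h=L/2   # flipped: holder is the -y finger
    return S,{"hold":([-11,-h-tt,-95],[11,-h,-S]),"push":([-11,h,-95],[11,h+tt,-S]),"body":([-38,-42.5,-220],[38,42.5,-101])}
def theta2(Rt,p,b):
    for th in np.arange(1.7,0,-.02):
        if sd(tool(lidpts(th)[0],Rt,p),*map(np.array,b["hold"]))<0:return float(th+.02)
    return 0.
E
python3 - <<'E'
from kin import *
tt=9
for L in(66,73):
 S,b=boxes(L,tt)
 for a in(40,44):
  for be in(20,28,35):
   for yc in(-6,-2,2):
    Rt=orient2(a,be,0,True);o=[]
    cor=Rt.apply([[9,L/2,-S],[9,L/2+tt,-S],[-11,L/2,-S]]) # right end is +x when flipped
    for xp in(-53,12):
      p=np.array([xp,yc,18.8])-[cor[0][0],cor[0][1]/2+cor[2][1]/2,cor[1][2]]
      th=theta2(Rt,p,b);A,K=lidpts(th)
      o.append([round(th,2)]+[round(float(sd(tool(Q,Rt,p),*map(np.array,b[n]))),1) for n,Q in(("body",A),("push",A),("push",K),("push",W),("hold",W),("body",W))])
    print(L,a,be,yc,o,"contact",(p+cor[0]).round(1),"left",(p+cor[2]).round(1),"hold tip",(p+Rt.apply([0,-L/2,-S])).round(0))
E
```

```text
66 40 20 -6 [[1.14, 45.5, 52.1, 58.0, 2.2, 32.8, 46.7], [1.14, 6.4, 20.2, 8.2, -1.1, 32.8, 45.1]] contact [ 12.  -15.4  24.6] left [ 7.6  3.4 29.8] hold tip [61. -7. 69.]
66 40 20 -2 [[1.22, 45.5, 51.3, 57.6, 6.0, 33.7, 45.4], [1.22, 6.0, 17.4, 5.2, 2.6, 33.7, 44.0]] contact [ 12.  -11.4  24.6] left [ 7.6  7.4 29.8] hold tip [61. -3. 69.]
66 40 20 2 [[1.32, 45.4, 50.9, 57.3, 9.5, 34.9, 44.2], [1.3, 5.8, 14.5, 2.4, 6.4, 34.9, 42.9]] contact [12.  -7.4 24.6] left [ 7.6 11.4 29.8] hold tip [61.  1. 69.]
66 40 28 -6 [[1.14, 50.1, 53.2, 58.7, 1.6, 32.7, 46.7], [1.14, 13.2, 20.6, 8.5, -3.0, 32.8, 45.5]] contact [ 12.  -14.8  24.6] left [ 6.   2.8 31.8] hold tip [60. -7. 70.]
66 40 28 -2 [[1.22, 49.1, 52.4, 58.0, 5.0, 33.6, 45.0], [1.22, 12.2, 18.0, 5.9, 0.6, 33.7, 44.0]] contact [ 12.  -10.8  24.6] left [ 6.   6.8 31.8] hold tip [60. -3. 70.]
66 40 28 2 [[1.3, 48.4, 51.8, 57.5, 8.2, 35.0, 43.3], [1.3, 11.4, 15.5, 3.5, 4.1, 35.0, 42.5]] contact [12.  -6.8 24.6] left [ 6.  10.8 31.8] hold tip [60.  1. 70.]
66 40 35 -6 [[1.14, 52.7, 54.3, 59.0, 1.1, 32.7, 47.0], [1.14, 18.6, 20.2, 8.2, -3.9, 
[... 4303 characters left out ...]
 hold tip [62. -3. 79.]
73 44 28 2 [[1.34, 52.5, 52.3, 57.6, 7.9, 43.2, 41.6], [1.34, 12.6, 16.0, 4.4, 4.1, 43.2, 40.9]] contact [12.  -6.8 25.1] left [ 5.5 10.8 31.8] hold tip [62.  1. 79.]
73 44 35 -6 [[1.2, 56.7, 55.0, 59.3, 0.9, 41.4, 45.2], [1.22, 20.7, 21.0, 9.0, -3.1, 41.4, 44.3]] contact [ 12.  -14.2  25.1] left [ 4.   2.2 33.3] hold tip [61. -7. 79.]
73 44 35 -2 [[1.28, 56.1, 54.0, 58.4, 3.9, 42.2, 43.2], [1.26, 19.0, 18.3, 6.6, -1.2, 42.2, 42.2]] contact [ 12.  -10.2  25.1] left [ 4.   6.2 33.3] hold tip [61. -3. 79.]
73 44 35 2 [[1.34, 55.3, 53.1, 57.5, 6.7, 43.3, 41.2], [1.36, 19.7, 16.3, 5.1, 2.1, 43.3, 40.0]] contact [12.  -6.2 25.1] left [ 4.  10.2 33.3] hold tip [61.  1. 79.]
```

```bash
cat >> kin.py <<'E'
RS=orient2(40,25,0,True)
def relrows(P,g,n0=0):
    for i in range(len(P)-1):
        (Ra,pa),(Rb,pb)=P[i],P[i+1];d=Ra.inv().apply(pb-pa)/1e3;w=(Ra.inv()*Rb).as_rotvec(True);print(i,*d.round(4),*w.round(1),g)
E
python3 - <<'E'
from kin import *
t=np.load("t.npy");R,p,s=now()
D=json.load(open("data.json"));D.append([s["q"].tolist(),s["tcp_pos"].tolist()]);D.pop(3);json.dump(D,open("data.json","w"));r=fit(D);t=r.x;np.save("t.npy",t)
S2=np.array([.5,.6,-.7,2.3,2.8,.6,.4])
pc=np.array([10,-60,75.])-RS.apply([-9,0,-28])
best,e,a=ik(T*RS,T.apply(pc)+O,S2,t);print("goal",best.round(2),e,a)
for nm,c,L,S_ in(("raise",[8,-31,30],0,28),("top",[8,4,86],0,28)):
    pq=np.array(c)-RS.apply([-9,0,-28]);print(nm,*[np.round(v,2) for v in ik(T*RS,T.apply(pq)+O,best,t)])
for xp in(-53,12):
    pq=np.array([xp,-8,25])-RS.apply([9,36.5,-37]);print(xp,*[np.round(v,2) for v in ik(T*RS,T.apply(pq)+O,best,t)])
q0=s["q"];n=22
Q=[q0+(best-q0)*i/n for i in range(n+1)];P=[fk(q,t) for q in Q];P0=(Ro.from_rotvec(s["tcp_rot"]),s["tcp_pos"]);print((P[0][1]-P0[1]).round(1))
print("tray path",[T.inv().apply(x[1]-O).round(0).tolist() for x in P[::3]])
relrows(P,-1);np.save("goal.npy",best)
E
```

```text
goal [ 0.89  0.64 -0.91  2.39  3.    0.39  0.32] 0.00015724717231727225 0.00011189368117948839
raise [ 0.75  0.75 -0.84  2.4   2.96  0.54  0.36] 0.0 0.0
top [ 0.69  0.6  -0.88  2.38  2.84  0.43  0.31] 0.0 0.0
-53 [ 0.64  0.69 -0.87  2.45  2.83  0.6   0.34] 0.0 0.0
12 [ 0.63  0.71 -0.82  2.31  2.86  0.48  0.36] 0.0 0.0
[0.5 0.2 0.5]
tray path [[12.0, -145.0, 157.0], [-31.0, -150.0, 102.0], [-62.0, -171.0, 61.0], [-69.0, -197.0, 33.0], [-51.0, -211.0, 17.0], [-17.0, -199.0, 14.0], [16.0, -155.0, 22.0], [31.0, -84.0, 43.0]]
0 -0.0001 -0.0233 0.0078 3.4 0.3 -8.1 -1
1 0.0008 -0.0221 0.0077 3.2 0.4 -8.2 -1
2 0.0015 -0.0206 0.0077 3.1 0.4 -8.2 -1
3 0.0018 -0.019 0.0076 2.8 0.4 -8.2 -1
4 0.0019 -0.0171 0.0076 2.6 0.4 -8.3 -1
5 0.0017 -0.0151 0.0075 2.4 0.3 -8.3 -1
6 0.0011 -0.0131 0.0073 2.1 0.1 -8.3 -1
7 0.0001 -0.011 0.0072 1.9 -0.1 -8.4 -1
8 -0.0011 -0.0089 0.0069 1.6 -0.4 -8.4 -1
9 -0.0026 -0.007 0.0067 1.4 -0.6 -8.3 -1
10 -0.0044 -0.0051 0.0064 1.2 -1.0 -8.3 -1
11 -0.0065 -0.0034 0.006 1.0 -1.3 -8.3 -1
12 -0.0087 -0.002 0.0056 0.8 -1.7 -8.2 -1
13 -0.0111 -0.0008 0.0052 0.7 -2.1 -8.1 -1
14 -0.0135 0.0002 0.0047 0.6 -2.5 -8.0 -1
15 -0.016 0.0009 0.0042 0.6 -2.9 -7.9 -1
16 -0.0185 0.0012 0.0037 0.6 -3.3 -7.7 -1
17 -0.021 0.0013 0.0031 0.6 -3.7 -7.6 -1
18 -0.0233 0.001 0.0026 0.7 -4.0 -7.5 -1
19 -0.0254 0.0006 0.0021 0.8 -4.3 -7.3 -1
20 -0.0273 -0.0002 0.0016 1.0 -4.6 -7.2 -1
21 -0.029 -0.0011 0.0011 1.1 -4.8 -7.0 -1
```

```bash
cat > sw.py <<'E'
from kin import *
t=np.load("t.npy");R,p,s=now();q0=s["q"];goal0=np.load("goal.npy")
pc=np.array([10,-75,110.])-RS.apply([-9,0,-28]);goal,e,a=ik(T*RS,T.apply(pc)+O,goal0,t);np.save("goal2.npy",goal)
W_=T.apply([-50,-120,190])+O
mid=(q0+goal)/2
def via(q5,q6,m):
    f=lambda x:[*((fk([x[0],x[1],x[2],x[3],q5,q6,x[4]],t)[1]-W_)/10),*(.3*(x-m[[0,1,2,3,6]]))]
    x=least_squares(f,m[[0,1,2,3,6]],bounds=(LO[[0,1,2,3,6]],HI[[0,1,2,3,6]])).x;return np.array([x[0],x[1],x[2],x[3],q5,q6,x[4]])
v=via(1.0,.75,mid)
from scipy.interpolate import CubicSpline
n=24
cs=CubicSpline([0,.5,1],np.array([q0,v,goal]));Q=cs(np.linspace(0,1,n+1));print(q0.round(2),v.round(2),goal.round(2),e)
print("limits ok",(Q>=LO-.01).all(),(Q<=HI+.01).all(),"max step",np.abs(np.diff(Q,axis=0)).max(0).round(2))
P=[fk(q,t) for q in Q];np.save("Q.npy",Q)
print([T.inv().apply(x[1]-O).round(0).tolist() for x in P[::4]]);relrows(P,-1)
E
python3 sw.py
```

```text
[ 0.62  0.16 -0.41  2.3  -1.04  0.21  1.08] [ 0.59  0.1  -0.96  2.28  1.    0.75  0.69] [ 1.    0.57 -0.99  2.37  3.01  0.28  0.3 ] 6.428110009288617e-05
limits ok True True max step [0.05 0.06 0.07 0.01 0.17 0.08 0.03]
[[12.0, -145.0, 157.0], [-115.0, -21.0, 152.0], [-141.0, -75.0, 147.0], [-50.0, -120.0, 190.0], [51.0, -97.0, 230.0], [89.0, -59.0, 201.0], [29.0, -71.0, 88.0]]
0 0.0614 -0.0181 -0.0049 3.5 5.4 -12.1 -1
1 0.0492 -0.0174 -0.0023 4.2 3.9 -11.7 -1
2 0.0371 -0.0169 -0.0011 4.7 2.5 -11.2 -1
3 0.0256 -0.0166 -0.0008 5.0 1.2 -10.5 -1
4 0.0148 -0.0165 -0.0012 5.3 0.1 -9.9 -1
5 0.0052 -0.0167 -0.0019 5.3 -1.0 -9.2 -1
6 -0.0033 -0.0171 -0.0025 5.3 -1.9 -8.6 -1
7 -0.0105 -0.0175 -0.0028 5.2 -2.6 -7.9 -1
8 -0.0164 -0.0178 -0.0026 4.9 -3.2 -7.3 -1
9 -0.021 -0.0178 -0.0019 4.6 -3.7 -6.8 -1
10 -0.0243 -0.0175 -0.0005 4.1 -4.1 -6.3 -1
11 -0.0262 -0.0166 0.0013 3.6 -4.4 -5.9 -1
12 -0.0268 -0.0152 0.0035 3.0 -4.6 -5.5 -1
13 -0.026 -0.0131 0.0058 2.4 -4.7 -5.2 -1
14 -0.0241 -0.0103 0.0081 1.7 -4.7 -5.0 -1
15 -0.021 -0.0068 0.01 0.9 -4.7 -4.7 -1
16 -0.0169 -0.0026 0.0113 0.2 -4.6 -4.5 -1
17 -0.0121 0.0022 0.012 -0.6 -4.4 -4.3 -1
18 -0.0068 0.0075 0.0118 -1.4 -4.2 -4.0 -1
19 -0.0014 0.0134 0.0108 -2.2 -4.0 -3.8 -1
20 0.0038 0.0199 0.009 -3.0 -3.7 -3.5 -1
21 0.0084 0.0268 0.0067 -3.7 -3.5 -3.1 -1
22 0.0122 0.0342 0.0041 -4.4 -3.2 -2.8 -1
23 0.0148 0.0419 0.0017 -5.0 -3.0 -2.4 -1
```

```bash
sed -i 's/n=24/n=28/; s/Q=cs(np.linspace(0,1,n+1))/Q=cs(np.linspace(0,1,n+1)**1.3)/' sw.py; python3 sw.py | sed -n '2,15p'
```

```text
limits ok True True max step [0.06 0.07 0.04 0.01 0.18 0.09 0.04]
[[12.0, -145.0, 157.0], [-49.0, -51.0, 162.0], [-131.0, -23.0, 148.0], [-141.0, -75.0, 147.0], [-61.0, -119.0, 184.0], [40.0, -103.0, 228.0], [89.0, -61.0, 208.0], [29.0, -71.0, 88.0]]
0 0.0211 -0.0044 -0.0011 1.0 1.9 -3.9 -1
1 0.0286 -0.0069 -0.0013 1.6 2.4 -5.6 -1
2 0.03 -0.0082 -0.0011 2.1 2.5 -6.4 -1
3 0.029 -0.0093 -0.0007 2.5 2.2 -6.9 -1
4 0.0263 -0.0101 -0.0004 2.9 1.8 -7.3 -1
5 0.0225 -0.0108 -0.0003 3.3 1.4 -7.5 -1
6 0.0179 -0.0115 -0.0004 3.6 0.8 -7.5 -1
7 0.0127 -0.0122 -0.0007 3.9 0.2 -7.5 -1
8 0.0072 -0.0129 -0.0011 4.2 -0.4 -7.4 -1
9 0.0016 -0.0136 -0.0016 4.3 -1.1 -7.2 -1
10 -0.0039 -0.0143 -0.002 4.4 -1.7 -7.0 -1
11 -0.0091 -0.015 -0.0023 4.4 -2.3 -6.7 -1
```

servo_tool(moves=[0.021,-0.004,-0.001,1,1.9,-3.9,-1,0.029,-0.007,-0.001,1.6,2.4,-5.6,-1,0.03,-0.008,-0.001,2.1,2.5,-6.4,-1,0.029,-0.009,-0.001,2.5,2.2,-6.9,-1,0.026,-0.01,0,2.9,1.8,-7.3,-1])

```text
time: 8.28
tcp_pos: [490.3, 38.7, 155.2]
tcp_rot: [1.507, 2.437, 0.677]
wrist_force: [-0.2, -0.9, 0.5]
grip_width: -0.2
finger_force: 0.0
```

servo_tool(moves=[0.022,-0.011,0,3.3,1.4,-7.5,-1,0.018,-0.012,0,3.6,0.8,-7.5,-1,0.013,-0.012,-0.001,3.9,0.2,-7.5,-1,0.007,-0.013,-0.001,4.2,-0.4,-7.4,-1,0.002,-0.014,-0.002,4.3,-1.1,-7.2,-1])

```text
time: 8.9
tcp_pos: [412.3, 48.2, 138.2]
tcp_rot: [0.677, 2.896, 0.16]
wrist_force: [-0.3, 0.1, -0.2]
grip_width: -0.2
finger_force: 0.0
```

```bash
python3 - <<'E'
from kin import *
t=np.load("t.npy");R,p,s=now();print(s["q"].round(2),p.round(0),s["time"],(fk(s["q"],t)[1]-s["tcp_pos"]).round(1))
E
sed -i 's/n=28/n=24/;s/\*\*1.3/**1.0/;s/\[0,.5,1\]/[0,.4,1]/;s/via(1.0,.75/via(1.4,.8/' sw.py; python3 sw.py
```

```text
[ 0.26  0.05 -0.46  2.29 -0.01  0.61  0.92] [-150.  -46.  138.] 8.9 [ 2.6 -1.8 -1. ]
[ 0.26  0.05 -0.46  2.29 -0.01  0.61  0.92] [ 0.45  0.1  -0.93  2.42  1.4   0.8   0.61] [ 1.    0.57 -0.99  2.37  3.01  0.28  0.3 ] 6.428110009288617e-05
limits ok True True max step [0.05 0.05 0.07 0.02 0.16 0.07 0.04]
[[-147.0, -47.0, 137.0], [-154.0, -123.0, 135.0], [-81.0, -135.0, 174.0], [-12.0, -85.0, 206.0], [26.0, -29.0, 205.0], [39.0, -17.0, 167.0], [29.0, -71.0, 88.0]]
0 0.0111 -0.023 0.0022 5.6 -0.6 -8.2 -1
1 0.0041 -0.0212 0.0013 5.4 -1.4 -7.7 -1
2 -0.0021 -0.0195 0.0005 5.2 -2.1 -7.2 -1
3 -0.0074 -0.0179 -0.0002 4.8 -2.6 -6.7 -1
4 -0.0119 -0.0163 -0.0005 4.5 -3.1 -6.3 -1
5 -0.0155 -0.0147 -0.0006 4.0 -3.5 -5.8 -1
6 -0.0183 -0.0132 -0.0003 3.5 -3.8 -5.4 -1
7 -0.0204 -0.0115 0.0003 3.0 -4.0 -4.9 -1
8 -0.0217 -0.0098 0.0011 2.5 -4.1 -4.5 -1
9 -0.0221 -0.0081 0.0021 2.0 -4.2 -4.1 -1
10 -0.0219 -0.0064 0.0033 1.5 -4.2 -3.8 -1
11 -0.0209 -0.0046 0.0045 1.0 -4.1 -3.4 -1
12 -0.0193 -0.0029 0.0057 0.5 -4.0 -3.1 -1
13 -0.017 -0.0012 0.0067 0.1 -3.9 -2.7 -1
14 -0.0141 0.0005 0.0076 -0.4 -3.7 -2.4 -1
15 -0.0108 0.0021 0.0083 -0.7 -3.5 -2.1 -1
16 -0.007 0.0037 0.0087 -1.1 -3.2 -1.8 -1
17 -0.0028 0.0054 0.0088 -1.5 -2.9 -1.5 -1
18 0.0016 0.0072 0.0086 -1.8 -2.6 -1.2 -1
19 0.0062 0.0092 0.008 -2.1 -2.3 -1.0 -1
20 0.0109 0.0114 0.0072 -2.4 -2.0 -0.7 -1
21 0.0155 0.0139 0.0062 -2.6 -1.7 -0.4 -1
22 0.02 0.0168 0.005 -2.9 -1.3 -0.1 -1
23 0.0242 0.0201 0.0037 -3.2 -1.1 0.3 -1
```

Joint 5 is following the plan, so I'll continue.

servo_tool(moves=[0.011,-0.023,0.002,5.6,-0.6,-8.2,-1,0.004,-0.021,0.001,5.4,-1.4,-7.7,-1,-0.002,-0.02,0,5.2,-2.1,-7.2,-1,-0.007,-0.018,0,4.8,-2.6,-6.7,-1,-0.012,-0.016,0,4.5,-3.1,-6.3,-1])

```text
time: 9.52
tcp_pos: [397.8, -38.4, 144.0]
tcp_rot: [-0.209, 2.822, -0.575]
wrist_force: [-0.8, 0.8, 0.0]
grip_width: -0.2
finger_force: 0.0
```

servo_tool(moves=[-0.016,-0.015,0,4,-3.5,-5.8,-1,-0.018,-0.013,0,3.5,-3.8,-5.4,-1,-0.02,-0.012,0,3,-4,-4.9,-1,-0.022,-0.01,0.001,2.5,-4.1,-4.5,-1,-0.022,-0.008,0.002,2,-4.2,-4.1,-1])

```text
time: 10.15
tcp_pos: [496.2, -45.7, 194.8]
tcp_rot: [-0.802, 2.353, -0.883]
wrist_force: [-0.1, -0.9, 0.1]
grip_width: 0.1
finger_force: 0.0
```

Run:
```python
from kin import *
t=np.load("t.npy");R,p,s=now();print(s["q"].round(2),p.round(0),s["time"],(fk(s["q"],t)[1]-s["tcp_pos"]).round(1))
goal=np.load("goal2.npy");q0=s["q"];n=14
Q=[q0+(goal-q0)*i/n for i in range(n+1)];P=[fk(q,t) for q in Q]
print([T.inv().apply(x[1]-O).round(0).tolist() for x in P[::3]]);relrows(P,-1)
```

```text
[ 0.09  0.07 -0.55  2.44  1.44  0.74  0.59] [ -45. -115.  195.] 10.15 [ 5.2 -1.1 -1.2]
[[-40.0, -115.0, 194.0], [6.0, -98.0, 170.0], [32.0, -82.0, 140.0], [41.0, -70.0, 113.0], [36.0, -67.0, 94.0]]
0 -0.0116 -0.0014 0.0156 -0.4 -2.4 -2.7 -1
1 -0.0098 0.0003 0.0153 -0.7 -2.4 -2.7 -1
2 -0.0082 0.0017 0.0147 -1.0 -2.4 -2.5 -1
3 -0.0067 0.0029 0.0139 -1.2 -2.5 -2.4 -1
4 -0.0053 0.0038 0.0128 -1.4 -2.6 -2.3 -1
5 -0.0041 0.0046 0.0116 -1.5 -2.6 -2.2 -1
6 -0.0029 0.0051 0.0102 -1.5 -2.7 -2.0 -1
7 -0.002 0.0054 0.0087 -1.5 -2.7 -1.9 -1
8 -0.0011 0.0055 0.0071 -1.5 -2.8 -1.8 -1
9 -0.0002 0.0055 0.0053 -1.4 -2.8 -1.8 -1
10 0.0005 0.0054 0.0036 -1.2 -2.8 -1.8 -1
11 0.0013 0.0052 0.0018 -1.1 -2.7 -1.8 -1
12 0.002 0.0049 0.0 -0.9 -2.6 -1.8 -1
13 0.0028 0.0046 -0.0017 -0.7 -2.5 -1.8 -1
```

servo_tool(moves=[-0.0214,-0.001,0.031,-1.1,-4.8,-5.4,-1,-0.015,0.0046,0.0286,-2.2,-4.9,-4.9,-1,-0.0094,0.0084,0.0244,-2.9,-5.2,-4.5,-1,-0.005,0.0105,0.019,-3,-5.4,-3.9,-1,-0.0013,0.011,0.0124,-2.9,-5.6,-3.6,-1])

```text
time: 10.78
tcp_pos: [586.1, -25.1, 111.0]
tcp_rot: [-1.395, 1.973, -0.543]
wrist_force: [0.6, -0.3, -0.3]
grip_width: 0.2
finger_force: 0.0
```

servo_tool(moves=[0.0018,0.0106,0.0054,-2.3,-5.5,-3.6,-1,0.0048,0.0095,-0.0017,-1.6,-5.1,-3.6,-1,0,0,0,0,0,0,-1])

```text
time: 11.15
tcp_pos: [573.5, -30.7, 93.1]
tcp_rot: [-1.546, 1.794, -0.394]
wrist_force: [-0.0, -0.2, -0.2]
grip_width: 0.2
finger_force: 0.0
```

Run:
```python
from kin import *
t=np.load("t.npy");R,p,s=now();print(s["q"].round(2),p.round(0),s["time"],(R.inv()*RS).as_rotvec(True).round(1))
C=[-9,0,-28];print("C now",(p+R.apply(C)).round(1))
q=np.array([8,-45,29.])-RS.apply(C);print("low corners",(q+RS.apply([[9,9,-28],[11,9,-40],[-9,-9,-28]])).round(0).tolist())
rows(R,p,RS,q,5,-1)
```

```text
[ 0.91  0.49 -0.87  2.39  3.23  0.3   0.  ] [ 26. -80.  93.] 11.15 [-1.2 -1.8 -1.7]
C now [  6.7 -83.  115.3]
low corners [[6.0, -61.0, 17.0], [-0.0, -68.0, 25.0], [15.0, -45.0, 35.0]]
-0.0016 0.0113 0.0151 -0.24 -0.37 -0.34 -1
-0.0015 0.0113 0.0152 -0.24 -0.37 -0.34 -1
-0.0015 0.0112 0.0152 -0.24 -0.37 -0.34 -1
-0.0015 0.0111 0.0153 -0.24 -0.37 -0.34 -1
-0.0014 0.011 0.0154 -0.24 -0.37 -0.34 -1
```

```bash
cat > tip.py <<'E'
from kin import *
R,p,s=now();print("grip",s["grip_width"])
for n in("scene","top"):
    im,d=eyes.read_camera(n);np.savez(n+"2.npz",im=im,d=d);c=eyes.calibration(n);E=np.array(c["extrinsics"])
    v,u=np.mgrid[0:420,0:560]
    pt=cv2.undistortPoints(np.stack([u.ravel(),v.ravel()],1).astype(float)[:,None],np.array(c["mtx"]),np.array(c["D"]))[:,0]
    X=np.c_[pt,np.ones(len(pt))]*d.ravel()[:,None];P=T.inv().apply((X-E[:3,3])@E[:3,:3]-O);L=tool(P,R,p)
    m=(np.abs(L[:,0])<16)&(np.abs(L[:,1])<60)&(L[:,2]>-90)&(L[:,2]<30)&(P[:,2]>25)&(d.ravel()>0)
    print(n,m.sum())
    for z0 in range(-70,20,5):
        k=m&(L[:,2]>=z0)&(L[:,2]<z0+5)
        if k.sum():print(z0,k.sum(),"x",np.percentile(L[k,0],[2,98]).round(),"y",np.percentile(L[k,1],[2,98]).round())
E
python3 tip.py
```

```text
grip 0.1847462601100163
scene 314
-70 24 x [-15.   8.] y [-21.  15.]
-65 18 x [-12.   5.] y [-14.  11.]
-60 18 x [-14.   7.] y [-15.  13.]
-55 18 x [-13.   6.] y [-14.  13.]
-50 15 x [-12.   1.] y [-16.  14.]
-45 18 x [-13.   2.] y [-15.  12.]
-40 18 x [-13.   4.] y [-14.  13.]
-35 18 x [-15.  13.] y [-14.   8.]
-30 9 x [-9.  7.] y [-8.  6.]
top 203
-70 5 x [-15. -10.] y [-12.   8.]
-65 11 x [-15. -10.] y [-14.   6.]
-60 8 x [-14. -10.] y [-10.   5.]
-55 15 x [-15.   2.] y [-14.   6.]
-50 19 x [-15.   3.] y [-14.   3.]
-45 17 x [-15.   1.] y [-14.   5.]
-40 11 x [-14.   1.] y [-13.   3.]
-35 6 x [-14. -11.] y [-8.  6.]
-30 1 x [-9. -9.] y [-6. -6.]
```

```bash
sed -i 's/^T=Ro.*/&\nO=O+T.apply([0,-2,0])/' h.py
cat > plan.py <<'E'
from kin import *
CS=np.array([-9,0,-28.]);H2=36.4;S2_=37.
def tcpC(c): return np.array(c,float)-RS.apply(CS)
def pstart(xp,yc=0,zlow=19.5,tt=8):
    r=RS.apply([9,H2,-S2_]);l=RS.apply([-9,H2,-S2_]);o=RS.apply([9,H2+tt,-S2_])
    return np.array([xp-r[0],yc-(r[1]+l[1])/2,zlow-o[2]])
E
python3 - <<'E'
from plan import *
p=pstart(-54);print("pstart",p.round(1),"contact",(p+RS.apply([9,H2,-S2_])).round(1),"C hold",(p+RS.apply([-9,-H2,-S2_])).round(1),"body")
cf=p+RS.apply([-9,-H2,-S2_]);p2=tcpC(cf);print("shut tcp",p2.round(1),"open shift in tool",RS.inv().apply(p-p2).round(1))
R,pn,s=now();print("C now",(pn+R.apply(CS)).round(1))
way=[(8,-52,36),(8,-32,29.5)]
n=[4,3];pa,Ra=pn,R
for w,k in zip(way,n):
    print(w);rows(Ra,pa,RS,tcpC(w),k,-1);pa,Ra=tcpC(w),RS
E
```

```text
pstart [-7.  15.6 25.3] contact [-54.   -8.2  24.6] C hold [-3.1  8.2 77.3] body
shut tcp [15.6 11.8 54.9] open shift in tool [ 0.  36.4  9. ]
C now [  6.2 -76.4 116.8]
(8, -52, 36)
0.0007 0.013 0.0167 -0.29 -0.41 -0.31 -1
0.0008 0.013 0.0168 -0.29 -0.41 -0.31 -1
0.0008 0.0129 0.0168 -0.29 -0.41 -0.31 -1
0.0009 0.0128 0.0169 -0.29 -0.41 -0.31 -1
(8, -32, 29.5)
-0.0053 0.0014 0.0043 0.0 0.0 0.0 -1
-0.0053 0.0014 0.0043 0.0 0.0 0.0 -1
-0.0053 0.0014 0.0043 0.0 0.0 0.0 -1
```

servo_tool(moves=[0.001,0.013,0.0167,-0.3,-0.4,-0.3,-1,0.001,0.013,0.0167,-0.3,-0.4,-0.3,-1,0.001,0.013,0.0167,-0.3,-0.4,-0.3,-1,0.001,0.013,0.0167,-0.3,-0.4,-0.3,-1,0,0,0,0,0,0,-1])

```text
time: 11.88
tcp_pos: [581.6, 0.8, 13.2]
tcp_rot: [-1.594, 1.753, -0.361]
wrist_force: [0.2, 0.2, -0.3]
grip_width: 0.2
finger_force: 0.0
```

Run:
```python
from plan import *
R,pn,s=now();print("C now",(pn+R.apply(CS)).round(1),s["q"].round(2),(R.inv()*RS).as_rotvec(True).round(1),s["wrist_force"].round(1),s["time"])
pa,Ra=pn,R
for w,k in(((6,-31.5,29.5),4),((5,-28,37),2),((5,-27,44),1),((4,-26,52),1),((3,-20,66),2),((2,-10,78),2),((0,3,80),2),((-1,8,78),1)):
    print(w);rows(Ra,pa,RS,tcpC(w),k,-1);pa,Ra=tcpC(w),RS
```

```text
C now [  6.7 -49.4  35.6] [ 0.71  0.67 -0.71  2.4   3.2   0.49  0.12] [0.2 0.1 0.3] [ 0.2  0.2 -0.3] 11.875
(6, -31.5, 29.5)
-0.0036 0.0011 0.0029 0.05 0.04 0.08 -1
-0.0036 0.0011 0.0029 0.05 0.04 0.08 -1
-0.0036 0.0011 0.0029 0.05 0.04 0.08 -1
-0.0036 0.0011 0.0028 0.05 0.04 0.08 -1
(5, -28, 37)
-0.0029 -0.002 -0.0022 0.0 0.0 0.0 -1
-0.0029 -0.002 -0.0022 0.0 0.0 0.0 -1
(5, -27, 44)
-0.0032 -0.0045 -0.0044 0.0 0.0 0.0 -1
(4, -26, 52)
-0.0038 -0.0044 -0.0057 0.0 0.0 0.0 -1
(3, -20, 66)
-0.0051 -0.0041 -0.0039 0.0 0.0 0.0 -1
-0.0051 -0.0041 -0.0039 0.0 0.0 0.0 -1
(2, -10, 78)
-0.0066 -0.0035 -0.0023 0.0 0.0 0.0 -1
-0.0066 -0.0035 -0.0023 0.0 0.0 0.0 -1
(0, 3, 80)
-0.0065 0.0001 0.0015 0.0 0.0 0.0 -1
-0.0065 0.0001 0.0015 0.0 0.0 0.0 -1
(-1, 8, 78)
-0.0042 0.0021 0.0029 0.0 0.0 0.0 -1
```

servo_tool(moves=[-0.0036,0.0011,0.0029,0,0,0.1,-1,-0.0036,0.0011,0.0029,0,0,0.1,-1,-0.0036,0.0011,0.0029,0,0,0.1,-1,-0.0036,0.0011,0.0028,0,0,0,-1,0,0,0,0,0,0,-1])

```text
time: 12.5
tcp_pos: [586.1, 15.1, 7.8]
tcp_rot: [-1.585, 1.759, -0.362]
wrist_force: [0.7, 0.4, 0.0]
grip_width: 0.2
finger_force: 0.0
```

servo_tool(moves=[-0.0029,-0.002,-0.0022,0,0,0,-1,-0.0029,-0.002,-0.0022,0,0,0,-1,-0.0032,-0.0045,-0.0044,0,0,0,-1,-0.0038,-0.0044,-0.0057,0,0,0,-1,0,0,0,0,0,0,-1])

```text
time: 13.12
tcp_pos: [585.6, 19.9, 31.0]
tcp_rot: [-1.584, 1.76, -0.364]
wrist_force: [-1.0, -4.0, 0.0]
grip_width: -0.1
finger_force: 2.1
```

Run:
```python
from plan import *
R,pn,s=now();print("C now",(pn+R.apply(CS)).round(1),s["wrist_force"].round(1),s["time"])
im,d=eyes.read_camera("scene");a=cv2.resize(im[185:265,235:335,::-1],None,fx=5,fy=5,interpolation=cv2.INTER_CUBIC)
im,d=eyes.read_camera("top");b=cv2.resize(im[165:255,225:305,::-1],None,fx=4.44,fy=4.445,interpolation=cv2.INTER_CUBIC)[:400]
b=cv2.resize(b,(300,400));cv2.imwrite("pics/r1.png",np.hstack([a[:400],b]))
```

```text
C now [  5.5 -30.   53.3] [-1. -4.  0.] 13.125
```

View pics/r1.png

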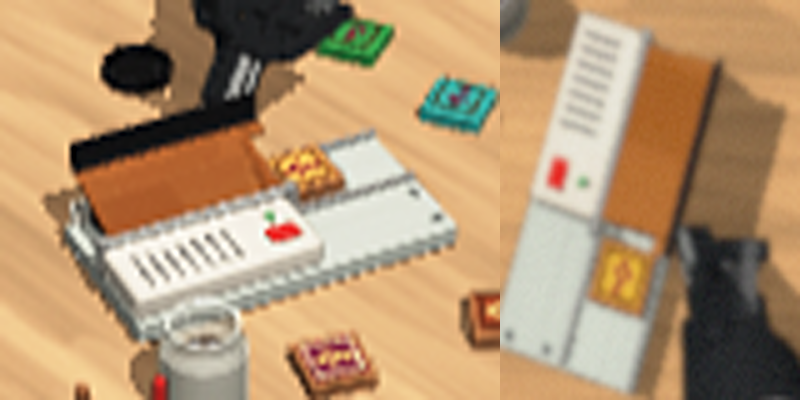

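The lid looks slightly raised, with a dark gap at the far-left end of the scene crop near (95,215). The fingertip is at the lip near (250,110). The tile has not moved. I'll measure the lid angle from depth.

```bash
cat > lid.py <<'E'
from plan import *
def lid():
    R,p,s=now();r=[]
    for n in("scene","top"):
        im,d=eyes.read_camera(n);c=eyes.calibration(n);E=np.array(c["extrinsics"]);h=cv2.cvtColor(im,cv2.COLOR_RGB2HSV)
        v,u=np.mgrid[0:420,0:560];pt=cv2.undistortPoints(np.stack([u.ravel(),v.ravel()],1).astype(float)[:,None],np.array(c["mtx"]),np.array(c["D"]))[:,0]
        X=np.c_[pt,np.ones(len(pt))]*d.ravel()[:,None];P=T.inv().apply((X-E[:3,3])@E[:3,:3]-O)
        hh=h.reshape(-1,3).astype(int);am=(hh[:,0]>5)&(hh[:,0]<16)&(hh[:,1]>150)&(hh[:,2]>60)
        bx=(P[:,0]>18)&(P[:,0]<100)&(P[:,1]>-50)&(P[:,1]<50)&(P[:,2]>30)&(P[:,2]<120)
        k=am&bx
        if k.sum()>30:
            Q=P[k]-[0,24,38];th=np.degrees(np.arctan2(np.median(Q[:,2]*1),np.median(-Q[:,1])));pf=np.polyfit(P[k,1],P[k,2],1);r.append((n,int(k.sum()),round(np.radians(th),2),"slope",round(float(-np.arctan(pf[0])),2)))
        b=bx&(hh[:,2]<60);r.append(("dark",int(b.sum()),"y",np.percentile(P[b,1],[5,50,95]).round(),"z",np.percentile(P[b,2],[5,50,95]).round()) if b.sum()>5 else 0)
    for x in r:print(x)
if __name__=="__main__":lid()
E
python3 lid.py
```

```text
('scene', 382, np.float64(0.29), 'slope', 0.25)
('dark', 136, 'y', array([-30., -26., -23.]), 'z', array([53., 62., 70.]))
('top', 561, np.float64(0.29), 'slope', 0.28)
0
```

Run:
```python
from plan import *
R,pn,s=now();C=pn+R.apply(CS);print("C now",C.round(1),s["wrist_force"].round(1))
print("C at 12.5",(T.inv().apply(np.array([586.1,15.1,7.8])-O)+RS.apply(CS)).round(1))
pa,Ra=pn,R
for w,k in(((5,-36,45),1),((5,-37,27),2),((5,-28,27),3)):
    print(w);rows(Ra,pa,RS,tcpC(w),k,-1);pa,Ra=tcpC(w),RS
```

```text
C now [  5.5 -30.2  52.4] [-1.3 -5.5 -0.1]
C at 12.5 [  7.3 -34.4  30.2]
(5, -36, 45)
0.0075 0.0051 0.0024 -0.0 -0.1 -0.21 -1
(5, -37, 27)
0.0034 0.0058 0.006 0.0 0.0 0.0 -1
0.0034 0.0058 0.006 0.0 0.0 0.0 -1
(5, -28, 27)
-0.0027 0.0 0.0013 0.0 0.0 0.0 -1
-0.0027 0.0 0.0013 0.0 0.0 0.0 -1
-0.0027 0.0 0.0013 0.0 0.0 0.0 -1
```

servo_tool(moves=[0.0085,0.0051,0.002,0,-0.1,-0.2,-1,0.0034,0.0058,0.006,0,0,0,-1,0.0034,0.0058,0.006,0,0,0,-1,0,0,0,0,0,0,-1])

```text
time: 13.82
tcp_pos: [582.5, 13.8, 3.8]
tcp_rot: [-1.588, 1.756, -0.36]
wrist_force: [0.2, 0.3, 0.8]
grip_width: -0.1
finger_force: 0.0
```

servo_tool(moves=[-0.0027,0,0.0013,0,0,0,-1,-0.0027,0,0.0013,0,0,0,-1,-0.0027,0,0.0013,0,0,0,-1,0,0,0,0,0,0,-1])

```text
time: 14.32
tcp_pos: [585.1, 20.1, 4.3]
tcp_rot: [-1.586, 1.759, -0.364]
wrist_force: [-0.7, -4.5, -0.8]
grip_width: 0.0
finger_force: 2.2
```

Run:
```python
from plan import *
R,pn,s=now();C=pn+R.apply(CS);print("C now",C.round(1),s["wrist_force"].round(1),s["time"])
pa,Ra=pn,R
for w,k in(((5,-27,27),2),((5,-26,38),2),((4,-25,46),2)):
    print(w);rows(Ra,pa,RS,tcpC(w),k,-1);pa,Ra=tcpC(w),RS
```

```text
C now [  5.  -29.8  26.6] [-0.7 -4.5 -0.8] 14.325
(5, -27, 27)
-0.0013 -0.0001 0.0005 0.01 -0.04 -0.02 -1
-0.0013 -0.0001 0.0005 0.01 -0.04 -0.02 -1
(5, -26, 38)
-0.0022 -0.0035 -0.0036 0.0 0.0 0.0 -1
-0.0022 -0.0035 -0.0036 0.0 0.0 0.0 -1
(4, -25, 46)
-0.0019 -0.0022 -0.0029 0.0 0.0 0.0 -1
-0.0019 -0.0022 -0.0029 0.0 0.0 0.0 -1
```

servo_tool(moves=[-0.0022,-0.0035,-0.0036,0,0,0,-1,-0.0022,-0.0035,-0.0036,0,0,0,-1,-0.0019,-0.0022,-0.0029,0,0,0,-1,-0.0019,-0.0022,-0.0029,0,0,0,-1,0,0,0,0,0,0,-1])

```text
time: 14.95
tcp_pos: [585.1, 24.1, 24.4]
tcp_rot: [-1.588, 1.754, -0.363]
wrist_force: [0.5, -2.8, -0.5]
grip_width: -0.0
finger_force: 1.3
```

Run:
```python
from lid import *
R,pn,s=now();C=pn+R.apply(CS);print("C now",C.round(1),s["wrist_force"].round(1),s["time"]);lid()
```

```text
C now [  4.  -26.1  46.7] [ 0.5 -2.8 -0.5] 14.95
('scene', 401, np.float64(0.39), 'slope', 0.34)
('dark', 133, 'y', array([-27., -24., -20.]), 'z', array([58., 67., 74.]))
('top', 540, np.float64(0.4), 'slope', 0.42)
('dark', 21, 'y', array([-28., -27., -26.]), 'z', array([62., 68., 74.]))
```

Run:
```python
from plan import *
R,pn,s=now();pa,Ra=pn,R
for w,k in(((3,-19,60),3),((2,-10,72),3),((1,0,78),2),((-1,7,78),2)):
    print(w);rows(Ra,pa,RS,tcpC(w),k,-1);pa,Ra=tcpC(w),RS
```

```text
(3, -19, 60)
-0.0037 -0.0027 -0.0023 -0.0 0.03 0.02 -1
-0.0037 -0.0027 -0.0023 -0.0 0.03 0.02 -1
-0.0037 -0.0027 -0.0023 -0.0 0.03 0.02 -1
(2, -10, 72)
-0.0041 -0.0023 -0.0017 0.0 0.0 0.0 -1
-0.0041 -0.0023 -0.0017 0.0 0.0 0.0 -1
-0.0041 -0.0023 -0.0017 0.0 0.0 0.0 -1
(1, 0, 78)
-0.0056 -0.0015 -0.0003 0.0 0.0 0.0 -1
-0.0056 -0.0015 -0.0003 0.0 0.0 0.0 -1
(-1, 7, 78)
-0.0034 0.0008 0.0009 0.0 0.0 0.0 -1
-0.0034 0.0008 0.0009 0.0 0.0 0.0 -1
```

servo_tool(moves=[-0.0037,-0.0027,-0.0023,0,0,0,-1,-0.0037,-0.0027,-0.0023,0,0,0,-1,-0.0037,-0.0027,-0.0023,0,0,0,-1,-0.0041,-0.0023,-0.0017,0,0,0,-1,-0.0041,-0.0023,-0.0017,0,0,0,-1])

```text
time: 15.68
tcp_pos: [586.5, 37.6, 45.6]
tcp_rot: [-1.588, 1.755, -0.362]
wrist_force: [0.0, -2.2, -1.9]
grip_width: 0.4
finger_force: 1.0
```

servo_tool(moves=[-0.0041,-0.0023,-0.0017,0,0,0,-1,-0.0056,-0.0015,-0.0003,0,0,0,-1,-0.0056,-0.0015,-0.0003,0,0,0,-1,-0.0034,0.0008,0.0009,0,0,0,-1,-0.0034,0.0008,0.0009,0,0,0,-1])

```text
time: 16.3
tcp_pos: [588.7, 57.0, 55.3]
tcp_rot: [-1.587, 1.756, -0.363]
wrist_force: [0.4, -2.6, 0.6]
grip_width: -0.1
finger_force: 1.3
```

Run:
```python
from lid import *
R,pn,s=now();C=pn+R.apply(CS);print("C now",C.round(1),s["wrist_force"].round(1),s["time"],s["q"].round(2));lid()
im,d=eyes.read_camera("scene");a=cv2.resize(im[185:265,235:335,::-1],None,fx=5,fy=5,interpolation=cv2.INTER_CUBIC)
im,d=eyes.read_camera("top");b=cv2.resize(im[165:255,225:305,::-1],(355,400),interpolation=cv2.INTER_CUBIC)
cv2.imwrite("pics/r2.png",np.hstack([a,b])[:,:800])
```

```text
C now [-1.2  6.6 77.7] [ 0.4 -2.6  0.6] 16.3 [ 0.57  0.55 -0.72  2.4   3.04  0.45  0.08]
('scene', 445, np.float64(1.31), 'slope', 1.13)
('dark', 42, 'y', array([ 3., 19., 23.]), 'z', array([ 84.,  98., 101.]))
('top', 42, np.float64(1.26), 'slope', 1.5)
('dark', 241, 'y', array([-16.,  10.,  17.]), 'z', array([30., 93., 99.]))
```

View pics/r2.png

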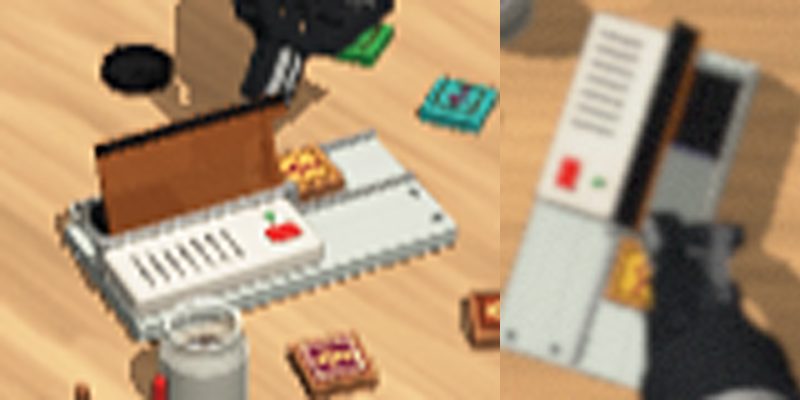

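The lid is open to about 1.3 rad. The fingertip is under its edge at crop (645,225) in the top view, and the tile still waits on the apron at (630,275). Next I plan the opening of the gripper with the pusher kept clear of the tile.

```bash
cat > open.py <<'E'
from plan import *
t=np.load("t.npy");R,pn,s=now();R30=orient2(30,25,0,True)
Sx=lambda L:28+9*(L/72.6)**2
hold=lambda Rt,c,L:np.array(c)-Rt.apply([-9,-L/2,-Sx(L)])
cf=pstart(-54)+RS.apply([-9,-H2,-S2_]);print("C final",cf.round(1));c0=pn+R.apply(CS)
seq=[(R,pn,0)]
cA=np.array([-2,cf[1],cf[2]+2])
for i,a in enumerate((35,30)):seq.append((orient2(a,25,0,True),hold(orient2(a,25,0,True),c0+(cA-c0)*(i+1)/2,0),0))
for L in(12,24,36,48,60,72.6):seq.append((R30,hold(R30,cA,L),L))
for i,a in enumerate((32.5,35,37.5,40)):
    Rt=orient2(a,25,0,True);seq.append((Rt,hold(Rt,cA+(cf-cA)*(i+1)/4,72.6),72.6))
for i in range(1,len(seq)):
    (Ra,pa,_),(Rb,pb,L)=seq[i-1],seq[i];d=Ra.inv().apply(pb-pa)/1e3;w=(Ra.inv()*Rb).as_rotvec(True)
    low=pb+Rb.apply([9,L/2+8,-Sx(L)]);inn=pb+Rb.apply([9,L/2,-Sx(L)])
    print(i,*d.round(4),*w.round(1),round(L/85.2*2-1,2),"low",low.round(0),"inn",inn.round(0))
q=s["q"]
for k in(2,8,12):
    q,e,a=ik(T*seq[k][0],T.apply(seq[k][1])+O,q,t);print(k,q.round(2),round(e,1),round(a,1))
E
python3 open.py
```

```text
C final [-3.1  8.2 77.3]
1 -0.0011 0.0023 -0.0006 -4.5 0.1 2.2 -1.0 low [-4. -9. 68.] inn [ 3. -9. 72.]
2 -0.0012 0.0023 -0.0006 -4.5 -0.0 2.1 -1.0 low [-5. -8. 69.] inn [ 2. -8. 73.]
3 -0.0 0.006 0.0002 0.0 0.0 0.0 -0.72 low [-16.  -8.  63.] inn [-9. -8. 67.]
4 0.0 0.006 0.0007 0.0 0.0 0.0 -0.44 low [-26.  -8.  57.] inn [-19.  -8.  61.]
5 -0.0 0.006 0.0012 0.0 0.0 0.0 -0.15 low [-36.  -8.  51.] inn [-29.  -8.  55.]
6 -0.0 0.006 0.0017 0.0 0.0 0.0 0.13 low [-47.  -8.  45.] inn [-40.  -8.  49.]
7 0.0 0.006 0.0022 0.0 0.0 0.0 0.41 low [-57.  -8.  39.] inn [-50.  -8.  43.]
8 -0.0 0.0063 0.0029 0.0 0.0 0.0 0.7 low [-68.  -8.  32.] inn [-61.  -8.  36.]
9 0.0008 -0.0012 0.0017 2.3 0.0 -1.1 0.7 low [-66.  -8.  29.] inn [-59.  -8.  33.]
10 0.0008 -0.0012 0.0016 2.3 0.0 -1.1 0.7 low [-64.  -8.  26.] inn [-58.  -8.  30.]
11 0.0008 -0.0011 0.0016 2.3 0.0 -1.1 0.7 low [-62.  -8.  23.] inn [-56.  -8.  28.]
12 0.0007 -0.0011 0.0016 2.3 0.0 -1.1 0.7 low [-60.  -8.  20.] inn [-54.  -8.  25.]
2 [ 0.72  0.58 -0.91  2.31  2.48  0.21  0.59] 0.0 0.0
8 [ 0.73  0.65 -0.95  2.37  2.52  0.33  0.57] 0.0 0.0
12 [ 0.75  0.77 -1.01  2.45  2.69  0.64  0.53] 0.0 0.0
```

```bash
sed -i 's/orient2(30,25,0,True)/orient2(34,25,0,True)/;s/(35,30)/(37,34)/;s/(32.5,35,37.5,40)/(35.5,37,38.5,40)/;s/pstart(-54)/pstart(-52,0,20.5)/;s/np.array(\[-2,cf\[1\]/np.array([-1,cf[1]/' open.py; python3 open.py
```

```text
C final [-1.1  8.2 78.3]
1 -0.0011 0.0005 -0.0006 -2.7 0.1 1.3 -1.0 low [-3. -9. 68.] inn [ 3. -9. 73.]
2 -0.0012 0.0006 -0.0006 -2.7 -0.0 1.3 -1.0 low [-3. -8. 69.] inn [ 3. -8. 74.]
3 0.0 0.006 0.0002 0.0 0.0 0.0 -0.72 low [-13.  -8.  63.] inn [-7. -8. 67.]
4 0.0 0.006 0.0007 0.0 0.0 0.0 -0.44 low [-23.  -8.  56.] inn [-17.  -8.  61.]
5 -0.0 0.006 0.0012 0.0 0.0 0.0 -0.15 low [-33.  -8.  49.] inn [-27.  -8.  54.]
6 -0.0 0.006 0.0017 0.0 0.0 0.0 0.13 low [-43.  -8.  43.] inn [-37.  -8.  47.]
7 -0.0 0.006 0.0022 0.0 0.0 0.0 0.41 low [-53.  -8.  36.] inn [-46.  -8.  40.]
8 -0.0 0.0063 0.0029 0.0 0.0 0.0 0.7 low [-64.  -8.  29.] inn [-57.  -8.  33.]
9 0.0006 -0.0007 0.0012 1.4 0.0 -0.6 0.7 low [-62.  -8.  27.] inn [-56.  -8.  31.]
10 0.0006 -0.0007 0.0012 1.4 0.0 -0.6 0.7 low [-61.  -8.  25.] inn [-54.  -8.  29.]
11 0.0006 -0.0007 0.0012 1.4 -0.0 -0.6 0.7 low [-59.  -8.  23.] inn [-53.  -8.  28.]
12 0.0006 -0.0007 0.0012 1.4 0.0 -0.6 0.7 low [-58.  -8.  21.] inn [-52.  -8.  26.]
2 [ 0.58  0.52 -0.73  2.35  3.01  0.28  0.05] 0.0 0.0
8 [ 0.54  0.57 -0.71  2.41  2.99  0.39  0.07] 0.0 0.0
12 [ 0.62  0.67 -0.84  2.45  2.87  0.59  0.29] 0.0 0.0
```

servo_tool(moves=[-0.0012,0.0005,-0.0006,-2.7,0.1,1.3,-1,-0.0012,0.0006,-0.0006,-2.7,0,1.3,-1,0,0.006,0.0002,0,0,0,-0.72,0,0.006,0.0007,0,0,0,-0.44,0,0.006,0.0012,0,0,0,-0.15])

```text
time: 17.12
tcp_pos: [572.3, 63.8, 43.5]
tcp_rot: [-1.611, 1.831, -0.261]
wrist_force: [-0.2, -2.2, -0.4]
grip_width: 36.5
finger_force: 1.2
```

servo_tool(moves=[0,0.006,0.0017,0,0,0,0.13,0,0.006,0.0022,0,0,0,0.41,0,0.0063,0.0029,0,0,0,0.7,0,0,0,0,0,0,0.7])

```text
time: 17.62
tcp_pos: [562.6, 69.8, 28.5]
tcp_rot: [-1.611, 1.831, -0.261]
wrist_force: [-0.3, -2.1, -2.4]
grip_width: 72.8
finger_force: 1.2
```

```bash
cat > st.py <<'E'
from lid import *
R,p,s=now();print(s["time"],s["q"].round(2),s["wrist_force"].round(1),round(s["grip_width"],1),(R.inv()*RS).as_rotvec(True).round(1))
print("C",(p+R.apply([-9,-H2,-S2_])).round(1),"inn",(p+R.apply([9,H2,-S2_])).round(1),"low",(p+R.apply([9,H2+8,-S2_])).round(1))
lid()
E
python3 st.py
python3 - <<'E'
import sys;sys.path.insert(0,".")
from plan import *
R,p,s=now();q=pstart(-52,0,20.5);rows(R,p,RS,q,4,.7)
E
```

```text
17.625 [ 0.54  0.57 -0.71  2.4   3.    0.39  0.07] [-0.3 -2.1 -2.4] 72.8 [ 5.5 -0.  -2.6]
C [-1.6  8.4 79.8] inn [-57.7  -7.9  32.9] low [-64.3  -7.9  28.4]
('scene', 443, np.float64(1.35), 'slope', 1.17)
('dark', 54, 'y', array([-4., 21., 26.]), 'z', array([ 31.,  97., 101.]))
('top', 42, np.float64(1.3), 'slope', 1.51)
('dark', 257, 'y', array([-17.,  11.,  19.]), 'z', array([30., 93., 99.]))
0.0006 -0.0008 0.0012 1.36 -0.0 -0.64 0.7
0.0006 -0.0007 0.0012 1.36 -0.0 -0.64 0.7
0.0006 -0.0007 0.0012 1.36 -0.0 -0.64 0.7
0.0006 -0.0007 0.0012 1.36 -0.0 -0.64 0.7
```

servo_tool(moves=[0.0006,-0.0008,0.0012,1.4,0,-0.6,0.7,0.0006,-0.0007,0.0012,1.4,0,-0.6,0.7,0.0006,-0.0007,0.0012,1.4,0,-0.6,0.7,0.0006,-0.0007,0.0012,1.4,0,-0.6,0.7,0,0,0,0,0,0,0.7])

```text
time: 18.35
tcp_pos: [569.1, 67.5, 26.6]
tcp_rot: [-1.58, 1.759, -0.365]
wrist_force: [-1.7, -3.1, -0.1]
grip_width: 72.5
finger_force: 1.3
```

```bash
python3 st.py
python3 - <<'E'
from plan import *
im,d=eyes.read_camera("scene");a=cv2.resize(im[185:265,250:325,::-1],None,fx=7,fy=7,interpolation=cv2.INTER_CUBIC)
cv2.imwrite("pics/r3.png",a)
E
```

```text
18.35 [ 0.57  0.64 -0.76  2.45  2.95  0.58  0.19] [-1.7 -3.1 -0.1] 72.5 [-0.2 -0.  -0.3]
C [-0.3  7.8 78.6] inn [-51.1  -8.1  25.9] low [-57.3  -8.1  20.7]
('scene', 438, np.float64(1.32), 'slope', 1.15)
('dark', 51, 'y', array([-14.,  21.,  25.]), 'z', array([ 30.,  97., 101.]))
('top', 38, np.float64(1.27), 'slope', 1.49)
('dark', 243, 'y', array([-16.,  10.,  18.]), 'z', array([30., 93., 99.]))
```

View pics/r3.png

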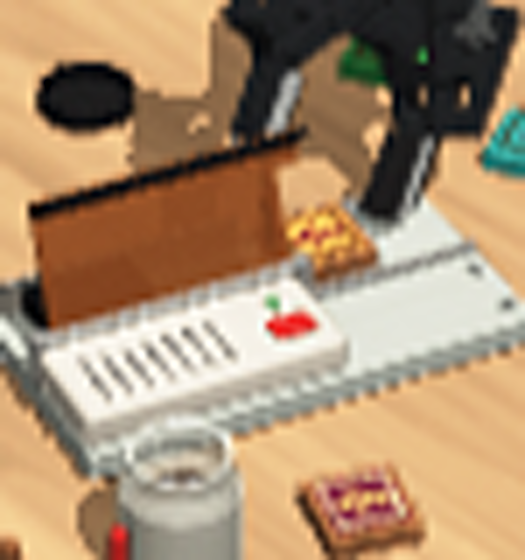

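The pusher finger stands on the apron behind the tile at crop (385,210). The other finger holds the lid at (260,130), and the tile is untouched at (325,240).

Run:
```python
from plan import *
R,p,s=now();print("fwd per mm",R.inv().apply([1,0,0]).round(3),"down",R.inv().apply([0,0,-1]).round(3),"left",R.inv().apply([0,1,0]).round(3))
print((R.inv().apply([6,0.0,-1])/1e3).round(4),(R.inv().apply([6,0.,0])/1e3).round(4))
```

```text
fwd per mm [ 0.269 -0.765  0.585] down [0.325 0.644 0.692] left [-0.907  0.004  0.422]
[ 0.0019 -0.0039  0.0042] [ 0.0016 -0.0046  0.0035]
```

servo_tool(moves=[0.0016,-0.0017,0.003,0,0,0,0.7,0.0014,-0.0034,0.0028,0,0,0,0.7,0.0016,-0.0046,0.0035,0,0,0,0.7,0.0016,-0.0046,0.0035,0,0,0,0.7])

```text
time: 19.0
tcp_pos: [588.5, 62.2, 24.8]
tcp_rot: [-1.582, 1.758, -0.365]
wrist_force: [-1.2, -2.6, -1.0]
grip_width: 72.5
finger_force: 1.3
```

```bash
python3 st.py
```

```text
19.0 [ 0.57  0.66 -0.75  2.4   2.96  0.55  0.2 ] [-1.2 -2.6 -1. ] 72.5 [-0.2 -0.  -0.2]
C [19.9  7.7 76.8] inn [-31.   -8.3  24.1] low [-37.1  -8.3  19. ]
('scene', 444, np.float64(1.32), 'slope', 1.16)
('dark', 73, 'y', array([-15.,   8.,  24.]), 'z', array([ 63.,  96., 100.]))
('top', 43, np.float64(1.27), 'slope', 1.5)
('dark', 233, 'y', array([-16.,  10.,  17.]), 'z', array([30., 94., 99.]))
```

servo_tool(moves=[0.0016,-0.0046,0.0035,0,0,0,0.7,0.0016,-0.0046,0.0035,0,0,0,0.7,0.0016,-0.0046,0.0035,0,0,0,0.7,0.0016,-0.0046,0.0035,0,0,0,0.7])

```text
time: 19.6
tcp_pos: [611.8, 55.9, 25.0]
tcp_rot: [-1.582, 1.758, -0.365]
wrist_force: [-1.5, -3.2, -1.3]
grip_width: 72.5
finger_force: 1.3
```

```bash
python3 st.py
python3 - <<'E'
from plan import *
im,d=eyes.read_camera("top");b=cv2.resize(im[165:255,225:305,::-1],None,fx=6,fy=6,interpolation=cv2.INTER_CUBIC)
cv2.imwrite("pics/r4.png",b)
E
```

```text
19.6 [ 0.58  0.67 -0.74  2.35  2.97  0.5   0.21] [-1.5 -3.2 -1.3] 72.5 [-0.2 -0.  -0.2]
C [43.9  7.7 77. ] inn [-6.9 -8.3 24.3] low [-13.   -8.3  19.1]
('scene', 442, np.float64(1.33), 'slope', 1.15)
('dark', 137, 'y', array([-18.,  -6.,  24.]), 'z', array([ 87.,  99., 117.]))
('top', 47, np.float64(1.27), 'slope', 0.7)
('dark', 243, 'y', array([-16.,  10.,  18.]), 'z', array([ 30.,  94., 100.]))
```

View pics/r4.png

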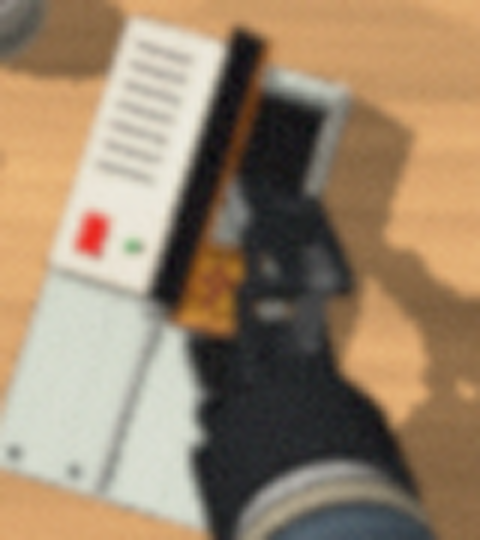

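The tile is moving straight under the open lid. Its visible part is at about (215,285) in the crop, with the pusher behind it, and it has about 19 mm left to go.

servo_tool(moves=[0.0016,-0.0046,0.0035,0,0,0,0.7,0.0016,-0.0046,0.0035,0,0,0,0.7,0.0008,-0.0023,0.0018,0,0,0,0.7,0,0,0,0,0,0,0.7])

```text
time: 20.25
tcp_pos: [626.4, 51.9, 25.2]
tcp_rot: [-1.581, 1.758, -0.366]
wrist_force: [1.2, -2.2, -0.7]
grip_width: 72.4
finger_force: 1.2
```

servo_tool(moves=[0.0005,-0.0015,0.0012,0,0,0,0.7,0,0,0,0,0,0,0.7])

```text
time: 20.5
tcp_pos: [627.7, 51.8, 25.0]
tcp_rot: [-1.582, 1.758, -0.365]
wrist_force: [-1.2, -2.0, -0.7]
grip_width: 72.8
finger_force: 1.3
```

```bash
python3 st.py
```

```text
20.5 [ 0.58  0.68 -0.73  2.32  2.97  0.47  0.22] [-1.2 -2.  -0.7] 72.8 [-0.2 -0.  -0.1]
C [60.5  7.9 77. ] inn [ 9.6 -8.2 24.2] low [ 3.5 -8.1 19.1]
('scene', 446, np.float64(1.33), 'slope', 1.14)
('dark', 170, 'y', array([-30.,  -7.,  23.]), 'z', array([ 88., 103., 119.]))
('top', 59, np.float64(1.27), 'slope', -1.38)
('dark', 214, 'y', array([-16.,  11.,  18.]), 'z', array([ 31.,  95., 116.]))
```

servo_tool(moves=[0.0004,-0.0012,0.0009,0,0,0,0.7,0,0,0,0,0,0,0.7])

```text
time: 20.85
tcp_pos: [629.2, 51.4, 25.0]
tcp_rot: [-1.582, 1.758, -0.365]
wrist_force: [-2.3, -1.9, -0.5]
grip_width: 72.6
finger_force: 1.3
```

servo_tool(moves=[0.0004,-0.0012,0.0009,0,0,0,0.7,0,0,0,0,0,0,0.7])

```text
time: 21.1
tcp_pos: [630.1, 51.4, 24.8]
tcp_rot: [-1.583, 1.758, -0.364]
wrist_force: [-4.1, -2.6, 1.5]
grip_width: 72.2
finger_force: 2.9
```

servo_tool(moves=[0.0004,-0.0012,0.0009,0,0,0,0.7,0,0,0,0,0,0,0.7])

```text
time: 21.35
tcp_pos: [630.5, 51.7, 24.4]
tcp_rot: [-1.585, 1.758, -0.361]
wrist_force: [-6.4, -1.3, 2.2]
grip_width: 72.5
finger_force: 4.3
```

servo_tool(moves=[0.0005,-0.0014,0.0011,0,0,0,0.7,0,0,0,0,0,0,0.7])

```text
time: 21.6
tcp_pos: [630.8, 52.1, 23.6]
tcp_rot: [-1.587, 1.759, -0.358]
wrist_force: [-8.3, 0.2, 1.0]
grip_width: 72.5
finger_force: 5.1
```

```bash
python3 st.py
python3 - <<'E'
from plan import *
im,d=eyes.read_camera("top");b=cv2.resize(im[165:235,245:305,::-1],None,fx=8,fy=8,interpolation=cv2.INTER_CUBIC)
cv2.imwrite("pics/r5.png",b)
R,p,s=now();print("back10+up0",(R.inv().apply([-10,0,0])/1e3).round(4))
E
```

```text
21.6 [ 0.58  0.68 -0.73  2.31  2.97  0.46  0.22] [-8.3  0.2  1. ] 72.5 [ 0.2  0.1 -0.1]
C [63.7  9.  75.5] inn [12.6 -7.3 23.1] low [ 6.5 -7.3 18. ]
('scene', 434, np.float64(1.32), 'slope', 1.16)
('dark', 179, 'y', array([-36.,  -8.,  24.]), 'z', array([ 88., 104., 119.]))
('top', 59, np.float64(1.28), 'slope', -1.1)
('dark', 234, 'y', array([-18.,  12.,  19.]), 'z', array([ 31.,  95., 118.]))
back10+up0 [-0.0027  0.0077 -0.0058]
```

View pics/r5.png

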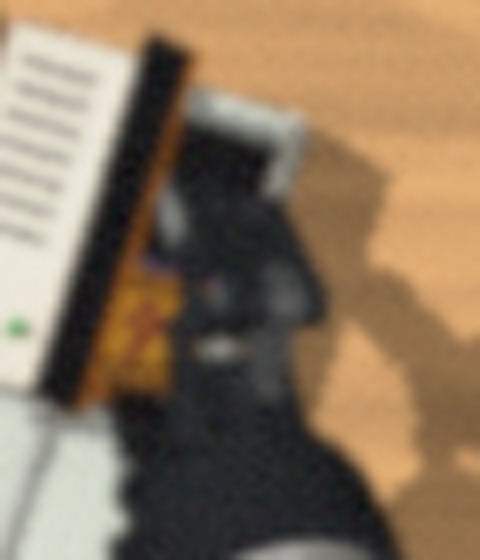

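The tile lies straight against the dark lamp block, with no bed gap visible at (155,265). The stop was felt at about 8 N, at the expected place. Now I back out with the lid still held.

servo_tool(moves=[-0.0015,0.003,-0.003,0,0,0,0.7,-0.0027,0.0077,-0.0058,0,0,0,0.7,-0.0027,0.0077,-0.0058,0,0,0,0.7,-0.0027,0.0077,-0.0058,0,0,0,0.7,-0.0027,0.0077,-0.0058,0,0,0,0.7])

```text
time: 22.38
tcp_pos: [590.7, 61.9, 25.6]
tcp_rot: [-1.582, 1.758, -0.366]
wrist_force: [-0.2, -2.3, -0.9]
grip_width: 72.6
finger_force: 1.2
```

servo_tool(moves=[-0.0027,0.0077,-0.0058,0,0,0,0.7,-0.0027,0.0077,-0.0058,0,0,0,0.7,0,0,0,0,0,0,0.7])

```text
time: 22.75
tcp_pos: [570.9, 67.5, 25.7]
tcp_rot: [-1.583, 1.757, -0.366]
wrist_force: [-5.9, -4.7, 6.7]
grip_width: 72.7
finger_force: 5.4
```

```bash
python3 st.py
python3 - <<'E'
from plan import *
t=np.load("t.npy");R,p,s=now();i=R.inv()
print("up4",(i.apply([0,0,4])/1e3).round(4),"right25",(i.apply([0,-25,0])/1e3).round(4),"r30u10",(i.apply([0,-30,10])/1e3).round(4))
q=s["q"]
for d in([0,-100,20],[0,-130,60]):print(*[np.round(v,2) for v in ik(T*R,T.apply(p+d)+O,q,t)])
E
```

```text
22.75 [ 0.57  0.65 -0.77  2.44  2.94  0.58  0.2 ] [-5.9 -4.7  6.7] 72.7 [-0.2 -0.  -0.1]
C [ 1.5  8.3 77.7] inn [-49.3  -7.8  24.9] low [-55.4  -7.8  19.7]
('scene', 434, np.float64(1.34), 'slope', 1.17)
('dark', 49, 'y', array([-13.,  21.,  25.]), 'z', array([ 32.,  98., 101.]))
('top', 69, np.float64(1.27), 'slope', -1.2)
('dark', 250, 'y', array([-16.,  11.,  18.]), 'z', array([30., 93., 99.]))
up4 [-0.0013 -0.0026 -0.0028] right25 [ 0.0227 -0.0001 -0.0106] r30u10 [ 0.0239 -0.0065 -0.0196]
[ 1.09  0.74 -1.08  2.45  2.83  0.42  0.61] 0.01 0.0
[ 1.18  0.58 -1.05  2.43  3.2   0.26  0.22] 0.0 0.0
```

servo_tool(moves=[-0.0013,-0.0026,-0.0028,0,0,0,0.7,-0.0013,-0.0026,-0.0028,0,0,0,0.7,0.0091,-0.0001,-0.0042,0,0,0,0.7,0.0181,-0.0001,-0.0085,0,0,0,0.7,0.0227,-0.0001,-0.0106,0,0,0,0.7])

```text
time: 23.48
tcp_pos: [558.1, 15.3, 34.6]
tcp_rot: [-1.587, 1.752, -0.367]
wrist_force: [-0.0, -0.8, -1.6]
grip_width: 72.9
finger_force: 0.0
```

servo_tool(moves=[0.0227,-0.0001,-0.0106,0,0,0,0.7,0.0227,-0.0001,-0.0106,0,0,0,0.7,0.0239,-0.0065,-0.0196,0,0,0,0.7,0,-0.0065,-0.007,0,0,0,0.7,0,-0.0065,-0.007,0,0,0,0.7])

```text
time: 24.1
tcp_pos: [537.2, -68.7, 62.6]
tcp_rot: [-1.583, 1.756, -0.365]
wrist_force: [-0.4, 0.8, 0.8]
grip_width: 72.3
finger_force: 0.0
```

servo_tool(moves=[0,0,0,0,0,0,0.7,0,0,0,0,0,0,0.7,0,0,0,0,0,0,0.7,0,0,0,0,0,0,0.7,0,0,0,0,0,0,0.7])

```text
time: 24.72
tcp_pos: [536.7, -69.4, 61.4]
tcp_rot: [-1.582, 1.758, -0.365]
wrist_force: [0.0, 0.7, -0.0]
grip_width: 72.7
finger_force: 0.0
```

```bash
python3 st.py
python3 - <<'E'
from plan import *
im,d=eyes.read_camera("scene");a=cv2.resize(im[185:265,235:335,::-1],None,fx=4.4,fy=5,interpolation=cv2.INTER_CUBIC)
im,d=eyes.read_camera("top");b=cv2.resize(im[165:255,225:305,::-1],(355,400),interpolation=cv2.INTER_CUBIC)
cv2.imwrite("pics/r6.png",np.hstack([a,b])[:,:800])
E
```

```text
24.725 [ 1.22  0.69 -1.07  2.42  3.    0.28  0.5 ] [ 0.   0.7 -0. ] 72.7 [-0.2 -0.  -0.1]
C [   4.1 -132.7  113.4] inn [ -46.8 -148.8   60.7] low [ -52.9 -148.8   55.5]
('scene', 290, np.float64(-0.01), 'slope', -0.02)
('dark', 149, 'y', array([-36., -31., -27.]), 'z', array([37., 46., 52.]))
('top', 600, np.float64(0.01), 'slope', 0.0)
('dark', 76, 'y', array([-35., -33., -30.]), 'z', array([39., 49., 56.]))
```

View pics/r6.png

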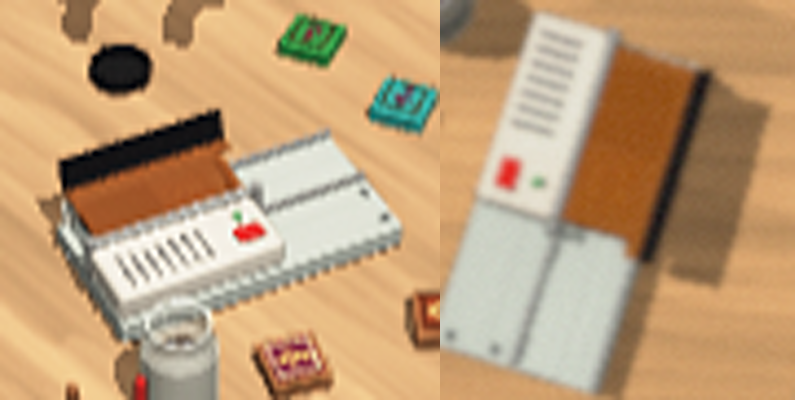

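The lid is fully shut at an angle of about 0 rad. The tile is inside, the apron is empty, and the bystanders are in place. The robot is clear of everything.

```bash
python3 -c "
from cell import ctrl
print(ctrl.sign_off())"
```

```text
the job is handed in; nothing more can be done
None
```

The tile was pushed under the held-open lid until it stopped firmly at the lamp block; the lid then sprang fully shut over it, and the job was handed in about 25 s in. On a first try the finger briefly caught the lid's lip from outside before getting under the edge; the tile was still on the apron then.

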